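# Fill the piston nest and hold the bore probe in its guide bush

## Task

Fill the two empty pockets of the piston nest with the two spare pistons, lowering each gently to the bottom of its pocket without dropping it. Then take the orange-handled probe from its stand and lower its rod through the brass guide bush in the middle of the nest until the red ring on the rod is level with the top of the bush, without the probe ever touching the nest. Finish while still holding the probe there, centred in the bush, upright and still; leave the other pistons and the things lying around alone.

Things in the scene. Friction and masses are not known exactly. Their poses are not given: they have to be found in the camera images.
- nest: fixed square metal block, 180 mm wide (196 mm over the blue band at its sides), top face 50 mm up, bolt heads 6 mm high in its corners. Five blind pockets, 28 mm diameter, 40 mm deep, evenly spaced on a 64 mm radius round a brass bush; three hold pistons standing 40 mm proud, two (they vary) are empty, dark inside. Origin under its centre, on the work surface; z up; turned any way.
- pocket0 (a point): centre of the floor of a pocket of the nest, 10 mm above the work surface, 40 mm below the nest's top face (a seated piston's origin lies here); pocket may be empty or full
- pocket1 (a point): centre of the floor of a pocket of the nest, 10 mm above the work surface, 40 mm below the nest's top face (a seated piston's origin lies here); pocket may be empty or full
- pocket2 (a point): centre of the floor of a pocket of the nest, 10 mm above the work surface, 40 mm below the nest's top face (a seated piston's origin lies here); pocket may be empty or full
- pocket3 (a point): centre of the floor of a pocket of the nest, 10 mm above the work surface, 40 mm below the nest's top face (a seated piston's origin lies here); pocket may be empty or full
- pocket4 (a point): centre of the floor of a pocket of the nest, 10 mm above the work surface, 40 mm below the nest's top face (a seated piston's origin lies here); pocket may be empty or full
- bush (a point): centre of the top rim of the brass guide bush in the middle of the nest, 58 mm above the work surface. The bush is a ring: bore 22 mm diameter and 28 mm long, collar 56 mm diameter standing 8 mm above the nest's top face; below the bush is an open cavity of 44 mm diameter whose floor lies 48 mm below this point
- seated0: steel piston, plain cylinder 24 mm diameter, 80 mm long, its lowest 6 mm tapering to 18 mm, with a narrow dark groove 66-69 mm up; origin at the centre of its lower end, z along its axis (up), about 0.2 kg. It already stands in one of the pockets of the nest
- seated1: steel piston, plain cylinder 24 mm diameter, 80 mm long, its lowest 6 mm tapering to 18 mm, with a narrow dark groove 66-69 mm up; origin at the centre of its lower end, z along its axis (up), about 0.2 kg. It already stands in one of the pockets of the nest
- seated2: steel piston, plain cylinder 24 mm diameter, 80 mm long, its lowest 6 mm tapering to 18 mm, with a narrow dark groove 66-69 mm up; origin at the centre of its lower end, z along its axis (up), about 0.2 kg. It already stands in one of the pockets of the nest
- spare0: steel piston, plain cylinder 24 mm diameter, 80 mm long, its lowest 6 mm tapering to 18 mm, with a narrow dark groove 66-69 mm up; origin at the centre of its lower end, z along its axis (up), about 0.2 kg. It stands upright in the spares block with 60 mm showing above the block's top
- spare1: steel piston, plain cylinder 24 mm diameter, 80 mm long, its lowest 6 mm tapering to 18 mm, with a narrow dark groove 66-69 mm up; origin at the centre of its lower end, z along its axis (up), about 0.2 kg. It stands upright in the spares block with 60 mm showing above the block's top
- spare_block: fixed blue plastic block 130 x 60 x 30 mm, long side along its x, with two 28 mm pockets, 20 mm deep, at x = -32 and +32 mm, holding the spare pistons; origin under its centre. It may be left or right of the nest
- probe: probe, loose, about 0.15 kg: straight steel rod 10 mm diameter, 84 mm long, above it a steel flange 30 mm diameter and 6 mm thick, above that an orange cylindrical handle 24 mm diameter, 50 mm long; 140 mm in all. It starts upright in its stand. Origin at the rod's tip (lower end), z up along the rod towards the handle
- probe_tip (a point): lower end of the probe's rod, on its axis
- probe_mark (a point): middle of the 4 mm wide red ring on the probe's rod, on its axis, 38 mm above the tip
- probe_grip (a point): point on the probe's axis in the orange handle, 119 mm above the tip, 29 mm above the flange's upper face, 21 mm below the handle's top
- stand: fixed grey post 50 x 50 mm, 95 mm high, on a dark base plate 100 x 100 x 10 mm; a 16 mm hole runs down through the post; the probe's flange rests on the post's top with its rod hanging in the hole (the rod's tip 11 mm above the work surface). Origin under its centre. It may be left or right of the nest
- bearing: bystander: steel bearing ring 68 mm outside diameter, 18 mm high, lying flat beyond the nest; origin at the centre of its underside
- plug: bystander: brass plug 44 mm diameter, 34 mm high; origin at the centre of its underside
- jar: bystander: closed amber jar with green cap, 60 mm diameter, 70 mm high; origin at the centre of its underside
Mind the look-alikes: they are no part of the job. What is shaped like the probe but black or white is not meant.

How it is judged:
By the outcome, as a careful person would: the job done as asked, in the order asked, and still so for the second after the job is handed in, while the arm keeps its last pose, push and grip.
It also fails if it takes over 72 s, if anything falls off the work surface, if the arm or the gripper's body presses on something with over 40 N, if the wrist force passes 120 N, or if a joint passes its speed limit or range.

## Robot

A 6-joint arm with a two-finger parallel gripper is mounted at the origin on the work surface. World frame = base frame: x ahead of the robot, y to its left, z up, the work surface at z = 0. Lengths are in mm, angles in rad, forces in N, time in s.
With the tool pointing down it reaches from about 375 to 975 mm from the base axis. Payload 3.8 kg.
Tool frame: the origin (TCP) lies at the centre of the arm's flange, where the gripper is bolted on; the fingertips stand 166 mm ahead of it and the grasp point (between the pads) lies 147 mm ahead of it; z points along the fingers, y is the direction in which the jaws open and shut (so a half turn about z gives the same grasp; the last joint's range is limited). The gripper opens to 88 mm and grips with 3 to 60 N. Pads are 18 mm wide; open, the fingers measure 123 mm over their backs; the gripper's body (75 mm by 187 mm) begins 45 mm behind the grasp point.
Start: joints at [1.073, 0.264, 1.604, -0, 1.274, -0.037], TCP at [300.146, 604.592, 404.706] pointing down, gripper open.
Joint ranges: [-2.63, 2.63], [-0.94, 2.18], [0.31, 2.57], [-1.31, 4.45], [0, 2.66], [-2.55, 2.55]. Speed limits (rad/s): [2.57, 2.57, 3.14, 3.14, 3.14, 3.14].

## Interface

Orientations are given as a unit quaternion [x, y, z, w].
In Python, from station import env gives the robot as it stands.
- The arm moves only by the shell command python3 -m creep 'ROWS' [FORCE]. ROWS is JSON, a list of rows, each a list of 7 numbers: the turn, a rotation vector about the tool's x, y, z in rad, then the shift along the tool's x, y, z in mm, then the closure, from -1 (fully open) to 1 (shut). A call has 1 to 5 rows; each row shifts and turns the commanded pose from where the row before left it, along the tool's axes as they then stand; what a row does not reach is not made up. A row lasts 1/10 s, in which the tool goes at most 50 mm and 8.59 degrees, less where a joint would pass 70% of its speed; a pose out of reach is approached as far as the arm can. A call is refused whole if a number of a shift passes 50 or a number of a turn 0.15, either way. A call with a gripper value outside its range is refused whole. The fingers move at their own pace and stop on an object; FORCE is the grip in N (left out, the last holds). Time passes only in rows, so rows that do not move let the fingers close. It gives the time, the measured TCP pose, the force and the opening at its end, in the units of the state.
- env.state(): the state, without advancing time (a new reading comes with each control period).
- env.read_camera(name): name is "scene" or "top" or "wrist"; returns a dict with "frame" (384x512x3 uint8, red, green, blue), "camera_matrix" (3x3 intrinsics, pixels), "R" (3x3) and "t" (3): a world point X has camera coordinates R X + t; the wrist camera has in their place "T_tool_cam" (4x4, takes a point from camera to tool coordinates, whose origin is the TCP and whose axes are the flange's). Camera axes: x right, y down, z forward; pixel columns grow to the right and rows downward; lengths in mm; the calibration is good to about 2 mm. A picture is of the moment at which its call begins: read the wrist's pose just before it. There is no depth.
- env.sign_off(): hands the job in, once; it reports no verdict.
The state is a dict: "time": time; "qpos": joint angles; "dq": joint speeds; "joint_torque": joint torques, N m; "ee_pos": TCP position; "tool_rot": TCP orientation; "ft_force": force on the tool from outside, world axes, zero at the start; "torque": the same for the moment, N m; "gripper_width": finger opening in mm.
Only numpy, scipy, OpenCV 4.12 (cv2) and the standard library are available. Lean on these libraries where they do the work, as an engineer would, in place of code of your own. Each camera call takes 0.05 s, during which the arm holds its last target.

## Working session

There is one attempt and no reset: what is moved stays moved. The work goes in short steps, Python scripts to look and compute and a shell command to move; the robot and the scene stay as the last step left them, time stands still between calls to the robot, and variables do not carry over. Pictures are saved under pics/ and viewed, and the job is handed in when it is done.

```bash
ls; mkdir -p pics; python3 - <<'E'
from station import env
import cv2
print(env.state())
for n in ("scene","top","wrist"):
    c=env.read_camera(n); cv2.imwrite(f"pics/{n}0.png",c["frame"][:,:,::-1])
    print(n,c["camera_matrix"].tolist(),{k:v.tolist() for k,v in c.items() if k in("R","t","T_tool_cam")})
E
```

```text
pics
{'time': 0.0, 'qpos': array([ 1.07310568e+00,  2.64706147e-01,  1.60537702e+00, -1.19433200e-05,
        1.27371709e+00, -3.68927067e-02]), 'dq': array([-7.36791565e-04,  1.42447928e-04,  1.70310205e-03,  1.24641625e-06,
        1.12641595e-03,  2.22690932e-03]), 'joint_torque': array([-2.07315221e-03, -5.02098227e+01, -3.56884789e+01,  7.28340936e-02,
        2.91968702e-02, -1.41068631e-04]), 'ee_pos': array([299.97700607, 604.28458495, 403.41766246]), 'tool_rot': array([ 2.28364123e-01,  9.73575169e-01, -1.06611366e-03, -2.86031111e-04]), 'ft_force': array([-0.72346091,  0.42926222, -0.20093557]), 'torque': array([ 0.01123216, -0.04246217,  0.02858683]), 'gripper_width': 88.05937279291653}
scene [[399.2634620552056, 0.0, 254.04739038315816], [0.0, 399.2634620552056, 190.93598913592785], [0.0, 0.0, 1.0]] {'R': [[0.3824635378887103, 0.923898358605218, 0.01155271189960306], [0.5978441433048007, -0.23791586205782014, -0.765492274877698], [-0.7044884828737799, 0.2996796048246668, -0.6433413650235243]], 't': [-201.4510878397866, -252.33366342611794, 1351.5087764691787]}
top [[372.0792314142727, 0.0, 250.97644708957353], [0.0, 372.0792314142727, 193.13116153583923], [0.0, 0.0, 1.0]] {'R': [[0.005192031664121423, -0.999970868314304, -0.005595116615011721], [-0.9796544485129032, -0.003963837922251281, -0.20065255916086755], [0.200624535678162, 0.006523075322494923, -0.9796464898994223]], 't': [-2.6832432152831296, 554.0969065851664, 990.143136840139]}
wrist [[343.18979089455644, 0.0, 255.17358347655346], [0.0, 343.18979089455644, 193.1288842337474], [0.0, 0.0, 1.0]] {'T_tool_cam': [[-0.0010297252320979507, -0.9615656860033232, -0.27457307072417547, 71.74795355816559], [0.9999992698024005, -0.0011638173739501462, 0.000325459343606669, 0.7428850389628039], [-0.0006325034471289143, -0.2745725350978804, 0.9615661822824837, 20.164443424844748], [0.0, 0.0, 0.0, 1.0]]}
```

View pics/scene0.png

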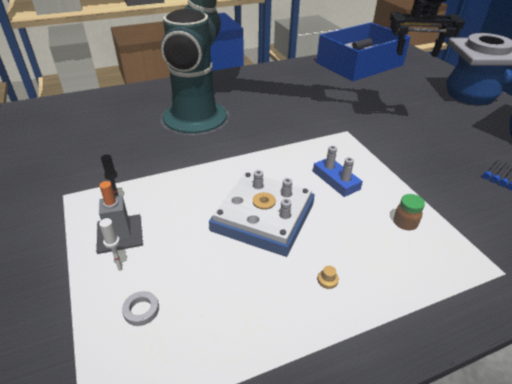

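View pics/top0.png

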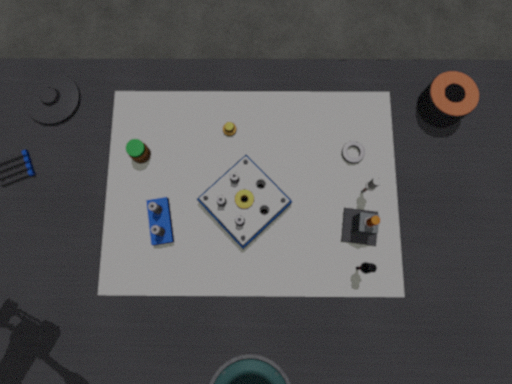

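View pics/wrist0.png

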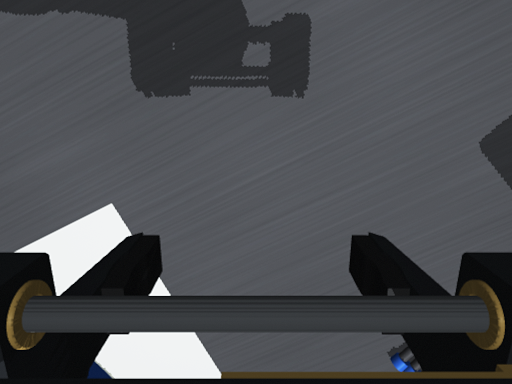

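The top view shows:
- The nest, with its bush at about (244,199).
- Pistons at (235,179), (221,201) and (239,221). The dark empty pockets are at (261,183) and (265,209).
- Spares in the blue block at (155,208) and (157,231).

There are three probe-like items: orange at (373,221) in the stand, white at (372,184) and black at (369,268). Orange in the post is the one meant. I'll confirm it in a crop and get coarse positions.

```bash
cat > h.py <<'E'
from station import env
import numpy as np, cv2
from scipy.spatial.transform import Rotation as Rn
def cam(n):
    s=env.state(); c=env.read_camera(n); K=c["camera_matrix"]
    if n=="wrist":
        T=c["T_tool_cam"]; Rt=Rn.from_quat(s["tool_rot"]).as_matrix()
        Rcw=Rt@T[:3,:3]; o=Rt@T[:3,3]+s["ee_pos"]
    else:
        Rcw=c["R"].T; o=-Rcw@c["t"]
    return c["frame"][:,:,::-1].copy(),K,Rcw,o,s
def ray(C,u,v,z):
    _,K,R,o,_=C
    d=R@np.linalg.solve(K,[u,v,1.]); return o+d*(z-o[2])/d[2]
def proj(C,X):
    _,K,R,o,_=C
    p=K@(R.T@(np.asarray(X,float)-o)); return p[:2]/p[2]
def tri(C1,p1,C2,p2):
    A=[];b=[]
    for C,p in((C1,p1),(C2,p2)):
        d=C[2]@np.linalg.solve(C[1],[*p,1.]); d/=np.linalg.norm(d); M=np.eye(3)-np.outer(d,d); A.append(M); b.append(M@C[3])
    return np.linalg.lstsq(np.vstack(A),np.hstack(b),rcond=None)[0]
def blobs(img,lo,hi,amin=5):
    m=cv2.inRange(cv2.cvtColor(img,cv2.COLOR_BGR2HSV),np.array(lo),np.array(hi))
    n,l,st,ce=cv2.connectedComponentsWithStats(m)
    return m,[(st[i,4],ce[i].round(1).tolist(),st[i,:4].tolist()) for i in range(1,n) if st[i,4]>=amin]
E
python3 - <<'E'
from h import *
T=cam("top"); S=cam("scene")
a=cv2.resize(T[0][145:255,140:300],None,fx=5,fy=5,interpolation=cv2.INTER_CUBIC)
b=cv2.resize(T[0][170:290,330:410],None,fx=5,fy=5,interpolation=cv2.INTER_CUBIC)
c=cv2.resize(S[0][145:275,70:330],None,fx=3,fy=3,interpolation=cv2.INTER_CUBIC)
cv2.imwrite("pics/t1.png",a);cv2.imwrite("pics/t2.png",b);cv2.imwrite("pics/s1.png",c)
for n,C in(("T",T),("S",S)):
    print(n,"orange",blobs(C[0],(3,160,120),(14,255,255))[1],"\n blue",blobs(C[0],(105,150,60),(130,255,255),20)[1],"\n yellow",blobs(C[0],(18,120,80),(32,255,255),20)[1])
E
```

```text
T orange [] 
 blue [(np.int32(140), [27.4, 162.6], [22, 150, 12, 26]), (np.int32(654), [161.2, 221.9], [148, 198, 25, 47]), (np.int32(63), [266.5, 224.3], [245, 203, 45, 43])] 
 yellow [(np.int32(106), [229.2, 128.8], [224, 123, 12, 13]), (np.int32(189), [243.6, 199.2], [236, 191, 17, 17])]
S orange [(np.int32(52), [104.8, 184.9], [100, 182, 10, 7])] 
 blue [(np.int32(148), [452.4, 5.7], [445, 0, 15, 14]), (np.int32(820), [473.8, 14.7], [459, 0, 33, 36]), (np.int32(1340), [227.2, 45.2], [210, 14, 33, 56]), (np.int32(3300), [360.5, 51.4], [317, 24, 93, 57]), (np.int32(141), [451.6, 56.8], [445, 47, 14, 19]), (np.int32(948), [485.5, 84.8], [458, 67, 54, 35]), (np.int32(333), [338.2, 174.9], [316, 161, 45, 28]), (np.int32(50), [486.8, 174.8], [483, 171, 9, 8]), (np.int32(51), [495.0, 178.3], [491, 175, 9, 8]), (np.int32(52), [503.4, 181.9], [499, 178, 9, 8]), (np.int32(24), [509.8, 185.9], [508, 182, 4, 8])] 
 yellow [(np.int32(141), [263.5, 200.5], [254, 194, 20, 13])]
```

```bash
python3 - <<'E'
import cv2,numpy as np
a=cv2.imread("pics/t2.png");c=cv2.imread("pics/s1.png");print(a.shape,c.shape)
E
```

```text
(600, 400, 3) (390, 780, 3)
```

View pics/t1.png

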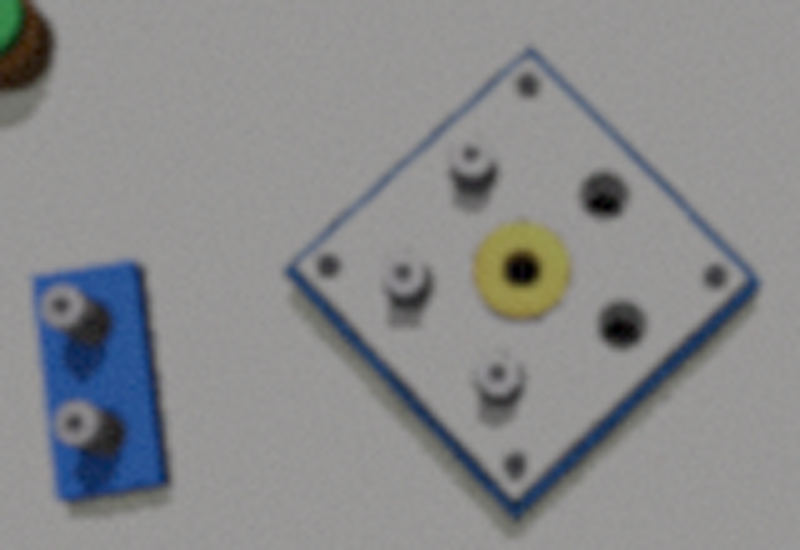

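View pics/t2.png

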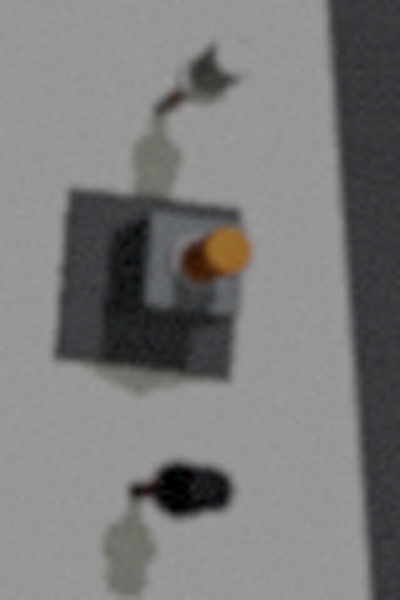

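View pics/s1.png

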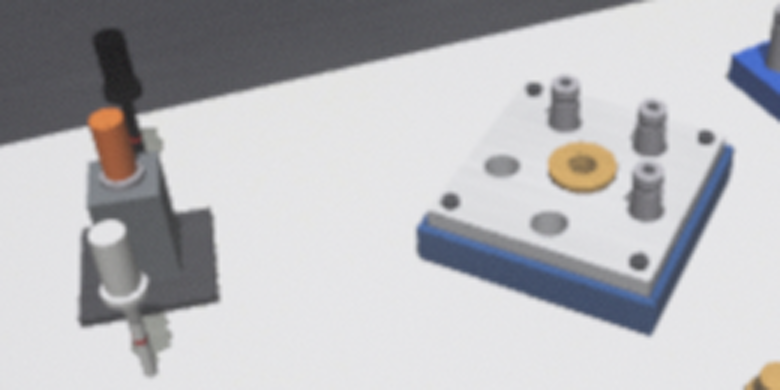

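The crops confirm it. The orange-handled probe sits in the grey post, the white and black ones are beside it and are decoys, and two nest pockets are empty. Next I'll get coarse positions from the top and scene views.

```bash
python3 - <<'E'
from h import *
T=cam("top"); S=cam("scene")
def t(x,y): return (140+x/5-.4,145+y/5-.4)
def t2(x,y): return (330+x/5-.4,170+y/5-.4)
def s(x,y): return (70+x/3-.33,145+y/3-.33)
print("bush",ray(T,*t(521,270),58), "tri",tri(T,t(521,270),S,s(583,164)))
print("emptyA",ray(T,*t(604,195),50),"S",ray(S,*s(502,166),50),ray(S,*s(549,223),50))
print("emptyB",ray(T,*t(622,325),50))
print("sp0",ray(T,*t(63,305),90)," sp1",ray(T,*t(77,424),90))
print("probe top",ray(T,*t2(229,248),151),tri(T,t2(229,248),S,s(107,117)))
print("white",ray(T,*t2(208,70),140),"tip",ray(T,*t2(158,108),0));print("black",ray(T,*t2(205,488),140),ray(T,*t2(135,489),0))
for n,p in dict(a=(471,155),b=(403,272),c=(498,372)).items(): print("seated",n,ray(T,*t(*p),90))
for n,p in dict(W=(327,265),N=(527,85),E=(714,276),S=(515,465)).items(): print("bolt",n,ray(T,*t(*p),56))
R=Rn.from_quat(T[4]["tool_rot"]).as_matrix();print(R.round(3), T[4]["ee_pos"])
E
```

```text
bush [538.02015642  19.8720231   58.        ] tri [537.96269439  19.92956892  58.44565597]
emptyA [583.13555215 -26.73124375  50.        ] S [507.62447362 -36.64951589  50.        ] [581.50481564 -26.67132855  50.        ]
emptyB [508.39258603 -36.82874837  50.        ]
sp0 [511.66678646 266.63939876  90.        ]  sp1 [447.29560509 255.3814862   90.        ]
probe top [ 469.12702655 -313.52865301  151.        ] [ 468.84387094 -312.4499796   153.38198548]
white [ 563.39851398 -312.02756715  140.        ] tip [ 572.76856754 -326.44590922    0.        ]
black [ 350.89536399 -297.89898925  140.        ] [ 351.12925654 -301.38411389    0.        ]
seated a [596.12774828  47.08314702  90.        ]
seated b [530.58970426  83.02682967  90.        ]
seated c [476.23850579  30.86499751  90.        ]
bolt W [540.8060539  128.89520883  56.        ]
bolt N [646.19303491  17.46596709  56.        ]
bolt E [535.42540679 -88.23090287  56.        ]
bolt S [429.41547086  22.2319559   56.        ]
[[-0.896  0.445 -0.001]
 [ 0.445  0.896 -0.001]
 [ 0.    -0.001 -1.   ]] [300.078247   604.45529335 404.05655316]
```

```bash
python3 -m creep '[[0,0,-0.15,0,0,0,-1],[0,0,-0.15,0,0,0,-1],[0,0,-0.15,0,0,0,-1],[0,0,-0.011,0,0,0,-1]]' 20
python3 -m creep '[[0,0,0,-20,-45,5,-1],[0,0,0,-25,-45,10,-1],[0,0,0,-25,-45,10,-1],[0,0,0,-25,-45,10,-1],[0,0,0,-25,-45,10,-1]]'
python3 -m creep '[[0,0,0,-25,-45,10,-1],[0,0,0,-20,-40,10,-1],[0,0,0,-15,-33,9,-1],[0,0,0,0,0,0,-1],[0,0,0,0,0,0,-1]]'
python3 - <<'E'
from h import *
W=cam("wrist"); print(W[4]["ee_pos"],W[4]["tool_rot"],W[4]["qpos"]); cv2.imwrite("pics/w1.png",W[0])
for X in([511.7,266.6,90],[447.3,255.4,90]): print(proj(W,X))
E
```

```text
time: 0.75
ee_pos: [300.2, 604.5, 404.7]
tool_rot: [-0.001, 1.0, -0.0, -0.0]
ft_force: [-0.4, -0.5, -0.3]
gripper_width: 88.2
time: 1.25
ee_pos: [416.1, 386.3, 361.5]
tool_rot: [0.001, 1.0, 0.0, 0.0]
ft_force: [0.4, 0.2, -0.8]
gripper_width: 87.8
time: 1.75
ee_pos: [474.6, 271.5, 333.0]
tool_rot: [0.002, 1.0, 0.0, -0.0]
ft_force: [0.6, 0.3, 0.3]
gripper_width: 87.9
[474.63880203 271.47725805 332.99880738] [ 2.22090955e-03  9.99997491e-01  1.91818255e-04 -2.21043987e-04] [ 4.73823668e-01  7.95439332e-02  1.95577756e+00  6.07937410e-04
  1.10648836e+00 -1.09280313e+00]
[246.77535779 253.71483245]
[228.60670812 164.66405896]
```

View pics/w1.png

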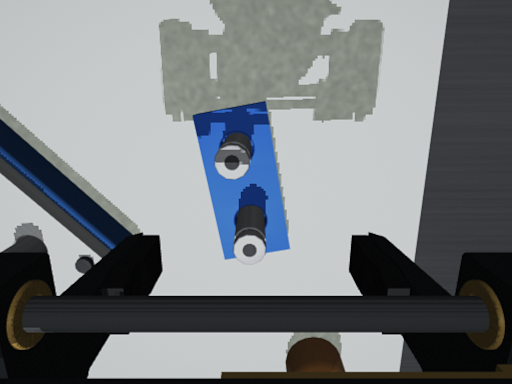

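The wrist view shows the spares' tops at about (231,160) and (249,250), close to where the coarse positions predict. I'll measure them, along with the finger gap midline as a check on camera bias.

```bash
cat >> h.py <<'E'
def ringtop(W,X,z,r=12,win=1.8,thr=150):
    """centre of bright disc of radius r mm at height z near X"""
    p=proj(W,[X[0],X[1],z]); q=proj(W,[X[0],X[1]+r,z]); R=np.hypot(*(q-p)); h=int(R*win)
    x0,y0=int(p[0])-h,int(p[1])-h
    g=cv2.cvtColor(W[0],cv2.COLOR_BGR2GRAY)[max(y0,0):y0+2*h,max(x0,0):x0+2*h]; y0=max(y0,0);x0=max(x0,0)
    k=6; G=cv2.GaussianBlur(cv2.resize(g,None,fx=k,fy=k,interpolation=cv2.INTER_CUBIC),(0,0),3)
    c=cv2.HoughCircles(G,cv2.HOUGH_GRADIENT_ALT,1.5,20,param1=120,param2=0.4,minRadius=int(R*k*.85),maxRadius=int(R*k*1.15))
    out=[]
    if c is not None:
        for a in c[0]: 
            u,v=x0+(a[0]+.5)/k-.5,y0+(a[1]+.5)/k-.5
            out.append((round(u,1),round(v,1),round(a[2]/k/R,3),ray(W,u,v,z).round(1).tolist()))
    return R,out
def mean_pose(n=1): 
    s=env.state(); return s["ee_pos"]
E
python3 - <<'E'
from h import *
W=cam("wrist"); print(W[4]["time"],W[4]["ee_pos"])
for X in([511.7,266.6],[447.3,255.4]): print(ringtop(W,X,90))
g=cv2.cvtColor(W[0],cv2.COLOR_BGR2GRAY)
for r in(240,250,260,268): print(r,g[r,155:168].tolist(),g[r,343:356].tolist())
E
```

```text
1.8 [474.45860975 272.36218849 333.35504882]
(np.float64(16.84861996119464), [])
(np.float64(18.166707873260574), [(np.float32(230.6), np.float32(159.8), np.float64(1.0), [444.2, 257.7, 90.0])])
240 [8, 4, 6, 0, 70, 168, 209, 205, 203, 203, 203, 204, 203] [203, 203, 203, 203, 203, 203, 207, 193, 110, 0, 3, 4, 5]
250 [4, 5, 5, 2, 0, 79, 176, 207, 203, 204, 203, 203, 203] [203, 203, 203, 203, 203, 205, 194, 126, 0, 3, 5, 5, 3]
260 [5, 7, 5, 6, 2, 0, 117, 214, 205, 203, 203, 203, 202] [202, 203, 202, 204, 204, 210, 181, 0, 3, 4, 6, 5, 3]
268 [4, 5, 6, 3, 4, 1, 14, 124, 211, 204, 203, 203, 203] [204, 202, 202, 202, 208, 180, 26, 0, 2, 4, 5, 5, 6]
```

```bash
sed -i 's/T=c\["T_tool_cam"\];/T=c["T_tool_cam"].copy(); T[1,3]=0.0;/' h.py
python3 -m creep '[[0,0,0,-35,-3,3,-1],[0,0,0,0,0,0,-1],[0,0,0,0,0,0,-1],[0,0,0,0,0,0,-1]]'
python3 - <<'E'
from h import *
for i in range(2):
    W=cam("wrist"); print(W[4]["time"],W[4]["ee_pos"],W[4]["tool_rot"]); print(ringtop(W,[509,269],90))
cv2.imwrite("pics/w2.png",W[0])
E
```

```text
time: 2.25
ee_pos: [508.6, 270.1, 330.1]
tool_rot: [-0.001, 1.0, 0.0, -0.0]
ft_force: [0.2, 0.3, 0.3]
gripper_width: 88.1
2.25 [508.57005002 270.05714488 330.0888641 ] [-6.18505080e-04  9.99999762e-01  4.52948226e-05 -3.02048139e-04]
(np.float64(17.810772143767526), [])
2.3 [508.51517462 269.86708103 330.11858823] [-6.25424123e-04  9.99999778e-01  3.81759884e-05 -2.25344777e-04]
(np.float64(17.80815465945208), [])
```

View pics/w2.png

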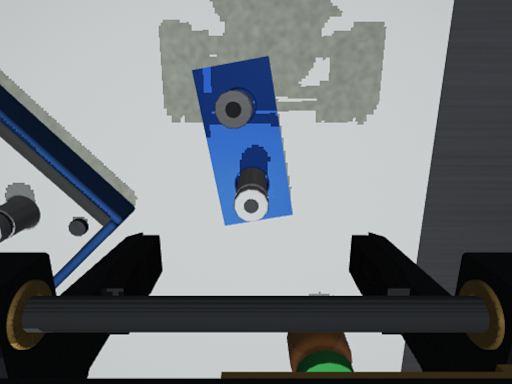

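Spare0's ring top is at about (251,205), with a dark centre hole. I'll take the hole contour's centre.

```bash
cat >> h.py <<'E'
def hole(W,u,v,z,thr=110,h=14,k=6,bright=False):
    u0,v0=int(u)-h,int(v)-h
    g=cv2.cvtColor(W[0],cv2.COLOR_BGR2GRAY)[v0:v0+2*h+1,u0:u0+2*h+1]
    G=cv2.resize(g,None,fx=k,fy=k,interpolation=cv2.INTER_CUBIC)
    m=(G>thr if bright else G<thr).astype(np.uint8)
    n,l,st,ce=cv2.connectedComponentsWithStats(m)
    i=min(range(1,n),key=lambda i:np.hypot(*(ce[i]-(h+.5)*k))+(1e3 if st[i,4]<200 else 0))
    c=(ce[i]+.5)/k-.5; p=(u0+c[0],v0+c[1])
    return np.round(p,1).tolist(),(st[i,2:4]/k).round(1).tolist(),ray(W,*p,z).round(1).tolist()
E
python3 - <<'E'
from h import *
W=cam("wrist"); print(W[4]["ee_pos"]); print(hole(W,251,205,90),hole(W,251,205,90,150,24,6,True))
E
```

```text
[508.54359664 269.71863374 330.13782767]
([251.0, 205.5], [13.8, 13.5], [508.7, 267.0, 90.0]) ([252.4, 212.9], [49.0, 40.2], [514.0, 268.0, 90.0])
```

```bash
python3 -m creep '[[0,0,0,0,-3,40,-1],[0,0,0,0,0,40,-1],[0,0,0,0,0,24,-1],[0,0,0,0,0,0,-1],[0,0,0,0,0,0,1]]' 25
python3 -m creep '[[0,0,0,0,0,0,1],[0,0,0,0,0,0,1],[0,0,0,0,0,0,1],[0,0,0,0,0,0,1]]'
python3 -c "
from h import *
s=env.state();print(s['ee_pos'],s['ft_force'],s['gripper_width'])"
```

```text
time: 2.9
ee_pos: [509.2, 266.3, 226.2]
tool_rot: [-0.0, 1.0, -0.0, -0.0]
ft_force: [-1.3, 0.7, 0.9]
gripper_width: 82.1
time: 3.3
ee_pos: [509.8, 266.3, 227.1]
tool_rot: [-0.0, 1.0, 0.0, 0.001]
ft_force: [0.2, -0.8, -0.4]
gripper_width: 50.7
[509.78458973 266.28193227 227.07955673] [ 0.18865745 -0.79743033 -0.43683611] 50.66405609610842
```

```bash
python3 -m creep '[[0,0,0,0,0,0,1],[0,0,0,0,0,0,1],[0,0,0,0,0,0,1],[0,0,0,0,0,0,1],[0,0,0,0,0,0,1]]'
python3 -c "
from h import *
s=env.state();print(s['ee_pos'],s['ft_force'],s['gripper_width'])"
```

```text
time: 3.8
ee_pos: [509.4, 266.2, 226.0]
tool_rot: [-0.0, 1.0, 0.0, -0.0]
ft_force: [-0.4, 0.0, 0.3]
gripper_width: 23.2
[509.39665068 266.18315557 225.97489217] [-0.38949545  0.04685428  0.29478388] 23.182509850002447
```

```bash
python3 -m creep '[[0,0,0,0,0,15,1],[0,0,0,0,0,-15,1],[0,0,0,0,0,-40,1],[0,0,0,0,0,-40,1],[0,0,0,0,0,-30,1]]' 2>&1 | head -0; python3 -c "
from h import *
s=env.state();print(s['time'],s['ee_pos'],s['ft_force'],s['gripper_width'])"
```

```text
4.3 [509.29814879 266.07309449 337.9307127 ] [ 1.47450495 -0.0352561  -2.23653847] 22.899690773668976
```

I made a mistake in that call: the first row pushed 15 mm down before lifting, so the piston may have slid up in the grip. I'll stage over the nest and measure how it sits in the fingers before placing it.

```bash
python3 -m creep '[[0,0,0,-15,-46,0,1],[0,0,0,-15,-46,0,1],[0,0,0,-15,-46,0,1],[0,0,0,-15,-46,0,1],[0,0,0,-15,-46,0,1]]'
python3 -m creep '[[0,0,0,-15,-46,0,1],[0,0,0,0,0,0,1],[0,0,0,0,0,0,1]]'
python3 - <<'E'
from h import *
W=cam("wrist"); s=W[4]; print(s["time"],s["ee_pos"],s["ft_force"],s["gripper_width"]); cv2.imwrite("pics/w3.png",W[0])
S=cam("scene");T=cam("top")
p=proj(S,s["ee_pos"]-[0,0,180]);print(p); x,y=int(p[0]),int(p[1])
cv2.imwrite("pics/s3.png",cv2.resize(S[0][y-60:y+60,x-70:x+70],None,fx=5,fy=5,interpolation=cv2.INTER_CUBIC)); print(x-70,y-60)
E
```

```text
time: 4.8
ee_pos: [584.1, 34.4, 335.4]
tool_rot: [-0.0, 1.0, 0.0, -0.001]
ft_force: [1.4, 0.4, -1.9]
gripper_width: 23.2
time: 5.1
ee_pos: [599.2, -11.2, 335.2]
tool_rot: [0.001, 1.0, 0.0, -0.001]
ft_force: [0.5, 0.3, -2.2]
gripper_width: 23.2
5.1 [599.16160013 -11.16107832 335.2014872 ] [ 0.49902843  0.29158625 -2.24153768] 23.191474686498154
[263.31972973 185.96893464]
193 125
```

View pics/w3.png

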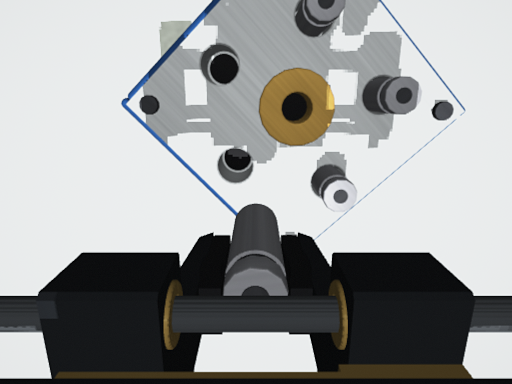

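View pics/s3.png

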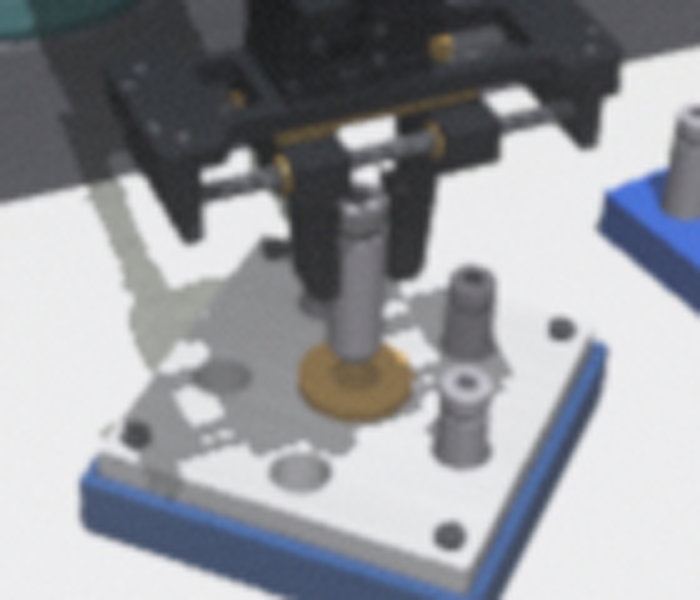

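```bash
python3 - <<'E'
from h import *
I=cv2.imread("pics/w3.png"); cv2.imwrite("pics/w3c.png",cv2.resize(I[195:300,205:305],None,fx=5,fy=5,interpolation=cv2.INTER_CUBIC))
g=cv2.cvtColor(I,cv2.COLOR_BGR2GRAY); print([(r,int(g[r,253:259].mean())) for r in range(198,300,1)])
c=env.read_camera("wrist");T=c["T_tool_cam"];K=c["camera_matrix"];Ti=np.linalg.inv(T)
def pt(X): q=Ti@[*X,1]; q=K@q[:3]; return (q[:2]/q[2]).round(1)
for s in(0,5,10,15):
  top=136-s; print(s,"top near",pt([12,.7,top]),"grv",pt([12,.7,top+11]),pt([12,.7,top+14]),"bottom far/near",pt([-9,.7,top+80]),pt([9,.7,top+80]),"taper start",pt([12,.7,top+74]))
E
```

```text
[(198, 237), (199, 237), (200, 237), (201, 238), (202, 238), (203, 189), (204, 48), (205, 59), (206, 61), (207, 61), (208, 61), (209, 61), (210, 61), (211, 61), (212, 61), (213, 61), (214, 61), (215, 61), (216, 61), (217, 61), (218, 61), (219, 61), (220, 61), (221, 61), (222, 61), (223, 61), (224, 61), (225, 61), (226, 61), (227, 61), (228, 61), (229, 61), (230, 61), (231, 61), (232, 61), (233, 61), (234, 61), (235, 61), (236, 61), (237, 61), (238, 61), (239, 61), (240, 61), (241, 61), (242, 61), (243, 61), (244, 61), (245, 61), (246, 61), (247, 61), (248, 60), (249, 68), (250, 96), (251, 117), (252, 117), (253, 96), (254, 29), (255, 35), (256, 58), (257, 62), (258, 62), (259, 64), (260, 65), (261, 65), (262, 66), (263, 67), (264, 69), (265, 69), (266, 70), (267, 75), (268, 94), (269, 122), (270, 128), (271, 126), (272, 123), (273, 121), (274, 120), (275, 119), (276, 119), (277, 119), (278, 119), (279, 120), (280, 121), (281, 122), (282, 122), (283, 123), (284, 126), (285, 103), (286, 40), (287, 42), (288, 43), (289, 44), (290, 44), (291, 44), (292, 44), (293, 44), (294, 45), (295, 37), (296, 24), (297, 29), (298, 30), (299, 35)]
0 top near [254.  260.8] grv [254.1 248.1] [254.1 245. ] bottom far/near [254.4 231.3] [254.4 203.3] taper start [254.3 201.5]
5 top near [254.  267.3] grv [254.1 253.7] [254.1 250.3] bottom far/near [254.4 234.5] [254.3 205.9] taper start [254.3 204.1]
10 top near [254.  274.3] grv [254.  259.6] [254.1 256. ] bottom far/near [254.4 237.8] [254.3 208.6] taper start [254.3 206.9]
15 top near [253.9 282. ] grv [254. 266.] [254.  262.1] bottom far/near [254.4 241.3] [254.3 211.5] taper start [254.3 209.8]
```

View pics/w3c.png

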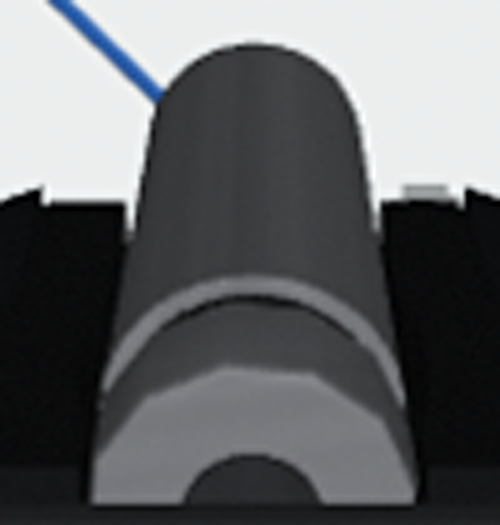

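Slip is about 5 mm: groove rows at 250–254, near top edge at row 268, taper start at row 204. So the piston's origin is now about 211 mm ahead of the TCP. Now I'll measure the nest, with the bush at about (295,107), and pockets at about (223,65) and (235,163).

```bash
python3 - <<'E'
from h import *
W=cam("wrist"); s=W[4]; print(s["time"],s["ee_pos"],s["tool_rot"])
m,b=blobs(W[0],(10,90,50),(35,255,255),300)
m=cv2.morphologyEx(m,cv2.MORPH_CLOSE,np.ones((3,3),np.uint8))
for cnt in cv2.findContours(m,cv2.RETR_EXTERNAL,cv2.CHAIN_APPROX_NONE)[0]:
    if cv2.contourArea(cnt)>1000:
        e=cv2.fitEllipse(cv2.convexHull(cnt)); print(e, ray(W,*e[0],58), "expected diam px",343*56/(s["ee_pos"][2]-58-20))
cv2.imwrite("pics/w3p.png",cv2.resize(W[0][30:190,190:350],None,fx=3.7,fy=3.7,interpolation=cv2.INTER_CUBIC))
E
```

```text
5.3 [598.91600689  -8.57722186 335.63725114] [-9.07589654e-04  9.99999431e-01  1.75390708e-04 -5.32179121e-04]
((287.3152770996094, 372.8863525390625), (16.04006004333496, 478.33331298828125), 89.4369125366211) [772.34667819  21.30558694  58.        ] expected diam px 74.55443618934605
((292.8910217285156, 106.59136199951172), (74.19969940185547, 77.52828979492188), 21.855802536010742) [535.39756416  19.10097832  58.        ] expected diam px 74.55443618934605
```

View pics/w3p.png

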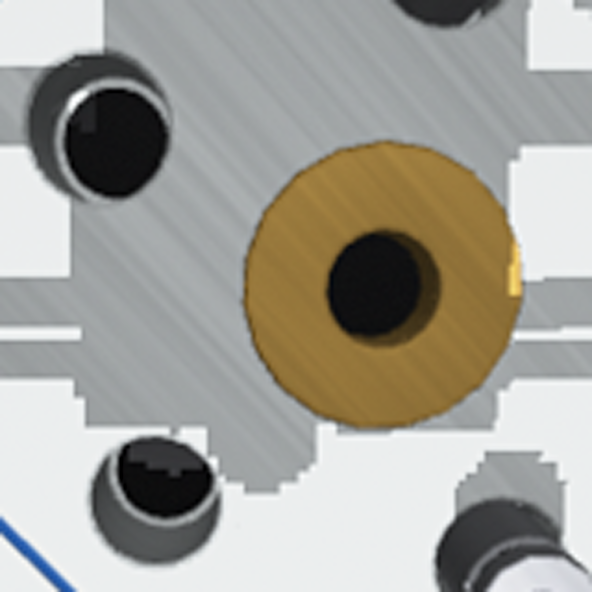

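```bash
cat >> h.py <<'E'
def rim(W,u,v,z,thr=110,h=28,k=4):
    u0,v0=int(u)-h,int(v)-h
    g=cv2.cvtColor(W[0],cv2.COLOR_BGR2GRAY)[max(v0,0):v0+2*h+1,max(u0,0):u0+2*h+1]; v0=max(v0,0);u0=max(u0,0)
    G=cv2.resize(g,None,fx=k,fy=k,interpolation=cv2.INTER_CUBIC)
    cs=cv2.findContours((G<thr).astype(np.uint8),cv2.RETR_EXTERNAL,cv2.CHAIN_APPROX_NONE)[0]
    cs=[c for c in cs if cv2.contourArea(c)>300]
    c=min(cs,key=lambda c:abs(cv2.pointPolygonTest(c,((u-u0)*k,(v-v0)*k),True)) if cv2.pointPolygonTest(c,((u-u0)*k,(v-v0)*k),False)<0 else 0)
    e=cv2.fitEllipse(cv2.convexHull(c)); p=((e[0][0]+.5)/k-.5+u0,(e[0][1]+.5)/k-.5+v0)
    return p,np.array(e[1])/k,ray(W,*p,z)
def avgcam(n,N=5):
    Ws=[cam(n) for _ in range(N)]
    P=np.array([w[4]["ee_pos"] for w in Ws]); W=list(Ws[-1])
    W[3]=W[3]-P[-1]+P.mean(0); print("pose",P.mean(0).round(2),"std",P.std(0).round(2),"t",env.state()["time"])
    return tuple(W),P.mean(0)
E
python3 - <<'E'
from h import *
W,P=avgcam("wrist",6)
for n,u,v,z in(("B",217,64,50),("A",232,165,50)):
    p,e,X=rim(W,u,v,z); print(n,np.round(p,1),e.round(1),X.round(1))
for thr in(60,75): print("bore",rim(W,293,108,58,thr,18))
print("collar",ray(W,190+383/3.7-.4,30+285/3.7-.4,58),"bore",ray(W,190+384/3.7-.4,30+289/3.7-.4,58))
E
```

```text
pose [599.2   -8.76 336.01] std [0.12 0.24 0.12] t 5.65
B [221.7  67.1] [28.6 30.3] [508.4 -33.   50. ]
A [234.4 157.4] [22.1 27.2] [574.8 -24.8  50. ]
bore ((293.8282527923584, 106.12806129455566), array([29.78279305, 31.04208565]), array([535.69832133,  19.55480256,  58.        ]))
bore ((293.9327735900879, 106.22640609741211), array([30.53488159, 31.71242142]), array([535.76780098,  19.63314909,  58.        ]))
collar [536.05117806  19.04477638  58.        ] bore [536.81629283  19.26545846  58.        ]
```

```bash
python3 - <<'E'
s=open('h.py').read()
a=s.index("    c=min(cs,key=lambda c:abs(cv2"); b=s.index("    e=cv2.fitEllipse(cv2.convexHull(c)); p=((e")
s=s[:a]+"    P=np.vstack(cs)[:,0]; c=P[np.hypot(P[:,0]-(u-u0)*k,P[:,1]-(v-v0)*k)<R*k]\n"+s[b:]
s=s.replace("def rim(W,u,v,z,thr=110,h=28,k=4)","def rim(W,u,v,z,thr=110,h=28,k=4,R=23)")
open('h.py','w').write(s)
E
python3 - <<'E'
from h import *
W,P=avgcam("wrist",2)
o={}
for n,u,v,z in(("B",217,64,50),("A",232,165,50)):
    p,e,X=rim(W,u,v,z); o[n]=X; print(n,np.round(p,1),e.round(1),X.round(1))
p,e,X=rim(W,293,108,58,75,18,4,17);print(p,e,X)
g=cv2.cvtColor(W[0],cv2.COLOR_BGR2GRAY)
for n in"AB":
    d=o[n]-X; print(n,np.hypot(*d[:2]),np.degrees(np.arctan2(d[1],d[0])))
for u,v in((149,105),(442,111)):
    q=hole(W,u,v,56,110,16); print("bolt",q, np.degrees(np.arctan2(q[2][1]-X[1],q[2][0]-X[0])), np.hypot(q[2][1]-X[1],q[2][0]-X[0]))
E
```

```text
pose [599.41  -9.41 336.11] std [0.02 0.07 0.01] t 5.75
B [217.4  62.6] [38.8 41.7] [505.5 -36.7  50. ]
A [232.8 163.4] [34.2 34.8] [579.8 -26.8  50. ]
(294.35781478881836, 106.12540817260742) [30.51978302 31.60074615] [535.91481105  19.31738283  58.        ]
A 63.70186112679884 -46.39583848200323
B 63.726726782491866 -118.53737520712694
bolt ([147.3, 102.8], [19.8, 19.7], [533.6, -88.2, 56.0]) -91.23336723496331 107.54229847779023
bolt ([439.5, 109.7], [21.0, 19.0], [538.6, 126.6, 56.0]) 88.5662367013253 107.31621585513072
```

Bush, pockets and bolts agree: radius 63.7 mm, pockets 72.1° apart, bolts at 107 mm. Next stop is pocket B, held above it for a check view.

```bash
python3 -m creep '[[0,0,0,45,-13,0,1],[0,0,0,40,-12,10,1],[0,0,0,8.6,-2.6,30,1],[0,0,0,0,0,10,1],[0,0,0,0,0,0,1]]'
python3 -m creep '[[0,0,0,0,0,0,1],[0,0,0,0,0,0,1]]'
python3 - <<'E'
from h import *
W,P=avgcam("wrist",4); cv2.imwrite("pics/w4.png",W[0])
cv2.imwrite("pics/w4c.png",cv2.resize(W[0][90:290,180:340],None,fx=3,fy=3,interpolation=cv2.INTER_CUBIC))
E
```

```text
time: 6.25
ee_pos: [505.2, -37.4, 284.6]
tool_rot: [0.0, 1.0, 0.0, -0.001]
ft_force: [-0.9, 0.4, -1.5]
gripper_width: 23.2
time: 6.45
ee_pos: [507.5, -37.4, 287.5]
tool_rot: [-0.0, 1.0, -0.0, 0.001]
ft_force: [-0.1, 0.1, -1.9]
gripper_width: 23.2
pose [507.24 -37.39 287.32] std [0.23 0.02 0.16] t 6.65
```

View pics/w4c.png

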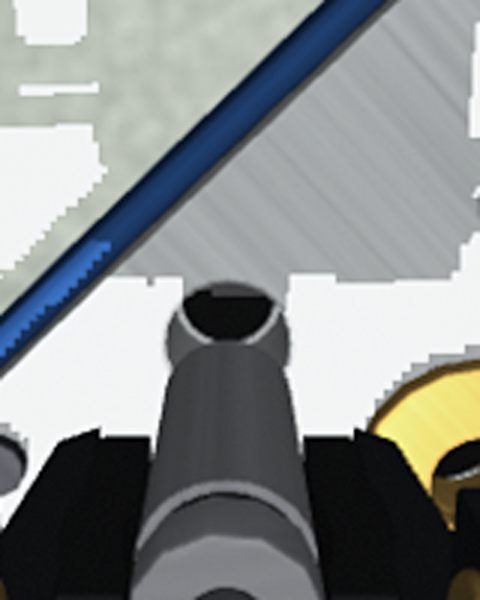

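```bash
python3 - <<'E'
from h import *
W,P=avgcam("wrist",2)
g=cv2.cvtColor(W[0],cv2.COLOR_BGR2GRAY)
for r in(194,196,200,205,212,220,228,230): print(r,g[r,228:290].tolist())
p,e,X=rim(W,255.5,205,50,110,26,4,60); print(p,e)
E
```

```text
pose [506.53 -37.41 286.73] std [0.11 0.   0.1 ] t 6.75
194 [243, 243, 243, 244, 243, 243, 244, 244, 242, 220, 177, 170, 150, 63, 9, 12, 14, 13, 14, 12, 14, 13, 14, 13, 15, 13, 13, 14, 13, 13, 15, 15, 14, 15, 13, 13, 15, 13, 13, 12, 12, 13, 81, 159, 158, 130, 161, 222, 247, 244, 244, 243, 244, 243, 243, 244, 244, 244, 244, 243, 244, 243]
196 [243, 243, 243, 243, 243, 244, 244, 243, 220, 137, 77, 134, 182, 151, 34, 8, 12, 14, 14, 14, 15, 12, 13, 14, 13, 15, 14, 14, 13, 14, 15, 15, 12, 14, 13, 15, 13, 15, 14, 11, 6, 55, 136, 173, 137, 52, 120, 214, 238, 245, 244, 243, 244, 243, 243, 244, 244, 243, 244, 244, 243, 244]
200 [243, 244, 243, 244, 244, 242, 233, 185, 58, 72, 77, 78, 85, 120, 170, 168, 109, 34, 6, 11, 13, 15, 15, 13, 13, 14, 13, 14, 14, 13, 14, 14, 15, 15, 15, 12, 10, 12, 61, 136, 171, 153, 110, 69, 71, 68, 63, 83, 167, 234, 244, 244, 243, 244, 243, 244, 244, 244, 243, 243, 243, 244]
205 [243, 244, 243, 244, 243, 238, 204, 107, 71, 76, 81, 82, 83, 85, 86, 87, 89, 85, 81, 78, 62, 64, 65, 69, 68, 64, 66, 67, 66, 70, 71, 72, 73, 72, 69, 73, 87, 86, 77, 79, 78, 77, 75, 74, 72, 69
[... 537 characters left out ...]
66, 67, 67, 64, 62, 55, 98, 211, 248, 244, 243, 243, 244, 244, 244, 244, 244, 243, 243, 243]
228 [243, 244, 244, 245, 244, 189, 39, 55, 59, 62, 63, 63, 63, 63, 63, 64, 64, 67, 68, 66, 66, 67, 68, 66, 65, 65, 66, 66, 67, 68, 70, 71, 73, 71, 72, 73, 72, 70, 70, 70, 68, 69, 67, 66, 67, 67, 65, 63, 59, 62, 182, 251, 245, 244, 243, 244, 244, 243, 243, 243, 243, 244]
230 [243, 244, 244, 247, 237, 80, 47, 57, 60, 61, 62, 64, 62, 62, 63, 63, 66, 67, 68, 66, 65, 68, 68, 65, 65, 64, 64, 67, 67, 69, 70, 71, 73, 72, 72, 75, 72, 71, 70, 69, 69, 69, 66, 67, 66, 66, 66, 64, 61, 51, 159, 249, 246, 244, 244, 243, 243, 243, 243, 243, 244, 243]
(255.52637100219727, 218.76756286621094) [47.96299362 69.65795135]
```

```bash
python3 - <<'E'
from h import *
from scipy.optimize import least_squares
W,P=avgcam("wrist",2); cv2.imwrite("pics/w5.png",W[0])
g=cv2.cvtColor(W[0],cv2.COLOR_BGR2GRAY)
print("piston col rows",[(r,int(g[r,253:259].mean())) for r in list(range(200,210))+list(range(246,290))])
print("rim top",[(r,int(g[r,252:260].mean())) for r in range(178,192)])
c=env.read_camera("wrist");T=c["T_tool_cam"];K=c["camera_matrix"];Ti=np.linalg.inv(T)
def row(x,z): q=K@(Ti@[x,0,z,1])[:3]; return q[1]/q[2]
def f(p):
    x,top=p; return [row(x+12,top)-267.8,row(x+12,top+11)-253.8,row(x+12,top+14)-249.7,row(x+12,top+74)-203.6]
r=least_squares(f,[0,131]); print(r.x,r.fun)
for v in(204,205,206): print(v,ray(W,255.5,v,50)-P)
E
```

```text
pose [506.17 -37.43 286.39] std [0.08 0.   0.08] t 6.85
piston col rows [(200, 13), (201, 13), (202, 16), (203, 43), (204, 70), (205, 67), (206, 66), (207, 66), (208, 66), (209, 66), (246, 66), (247, 66), (248, 65), (249, 71), (250, 101), (251, 126), (252, 126), (253, 104), (254, 35), (255, 35), (256, 61), (257, 68), (258, 68), (259, 70), (260, 71), (261, 71), (262, 72), (263, 73), (264, 75), (265, 75), (266, 76), (267, 81), (268, 99), (269, 128), (270, 139), (271, 136), (272, 134), (273, 131), (274, 130), (275, 129), (276, 128), (277, 128), (278, 129), (279, 130), (280, 131), (281, 132), (282, 133), (283, 133), (284, 135), (285, 113), (286, 48), (287, 45), (288, 48), (289, 48)]
rim top [(178, 171), (179, 171), (180, 171), (181, 171), (182, 172), (183, 173), (184, 167), (185, 140), (186, 90), (187, 62), (188, 65), (189, 68), (190, 53), (191, 10)]
[  1.14161282 128.685095  ] [-0.22065819 -0.16380587  0.51609354 -0.14789281]
204 [  -1.91014684    0.33810113 -236.39226296]
205 [  -1.21538121    0.3377903  -236.39226296]
206 [  -0.51944327    0.33747895 -236.39226296]
```

```bash
python3 - <<'E'
from h import *
from scipy.optimize import fsolve
c=env.read_camera("wrist");T=c["T_tool_cam"];K=c["camera_matrix"];Ti=np.linalg.inv(T)
def row(x,z): q=K@(Ti@[x,0,z,1])[:3]; return q[1]/q[2]
for a,b in((267.8,203.2),(268.3,202.8),(267.8,203.6),(268.3,203.2)):
    p=fsolve(lambda p:[row(p[0]+12,p[1])-a,row(p[0]+12,p[1]+74)-b],[0,131]); print(a,b,p,[row(p[0]+12,p[1]+d) for d in(11,14)])
# pocket: near/far rim
for e in(185.3,185.8):
    p=fsolve(lambda x:row(x[0]+14,286.6-50)-e,[0]); print("rim far-side edge -> pocket tool x",p)
# widths
print("piston width at rows: expect", 24*343/ ( .2746*(71.7)+.9616*(200-20)), "pocket",28*343/(.2746*71.7+.9616*(236.5-20)))
E
```

```text
267.8 203.2 [  1.62801607 127.61952664] [np.float64(253.7143935107885), np.float64(250.2627245445639)]
268.3 202.8 [  2.46708684 125.7044123 ] [np.float64(253.9443909444137), np.float64(250.43286361280119)]
267.8 203.6 [  1.05393737 128.68870628] [np.float64(253.8419584937217), np.float64(250.41812590644452)]
268.3 203.2 [  1.90548792 126.74686832] [np.float64(254.07327620268666), np.float64(250.58976280454115)]
rim far-side edge -> pocket tool x [0.74079852]
rim far-side edge -> pocket tool x [0.4039571]
piston width at rows: expect 42.70222944854055 pocket 42.1458726402985
```

The piston lines up with the pocket within about 1 mm in both axes. I'll lower it and watch the force.

```bash
python3 -m creep '[[0,0,0,0,0,10,1],[0,0,0,0,0,12,1],[0,0,0,0,0,10,1],[0,0,0,0,0,5,1],[0,0,0,0,0,0,1]]'
python3 -c "
from h import *
avgcam('wrist',3);print(env.state()['ft_force'])"
```

```text
time: 7.45
ee_pos: [505.7, -37.4, 247.8]
tool_rot: [-0.0, 1.0, 0.0, -0.001]
ft_force: [1.4, -0.1, -3.1]
gripper_width: 23.3
pose [505.77 -37.47 248.27] std [0.09 0.02 0.38] t 7.6
[ 0.59140958 -0.88720343 -1.45812775]
```

```bash
python3 -m creep '[[0,0,0,0,0,6,1],[0,0,0,0,0,6,1],[0,0,0,0,0,6,1],[0,0,0,0,0,2,1],[0,0,0,0,0,0,1]]'
python3 -m creep '[[0,0,0,0,0,2,1],[0,0,0,0,0,2,1],[0,0,0,0,0,0,1]]'
```

```text
time: 8.1
ee_pos: [505.9, -37.5, 228.6]
tool_rot: [-0.0, 1.0, 0.0, -0.0]
ft_force: [1.4, 0.8, -3.4]
gripper_width: 23.2
time: 8.4
ee_pos: [505.9, -37.5, 224.9]
tool_rot: [-0.0, 1.0, -0.0, 0.0]
ft_force: [2.3, -0.3, -2.7]
gripper_width: 23.1
```

```bash
python3 -m creep '[[0,0,0,0,0,1,1],[0,0,0,0,0,1,1],[0,0,0,0,0,0,1]]'
python3 -m creep '[[0,0,0,0,0,1,1],[0,0,0,0,0,0,1]]'
python3 -m creep '[[0,0,0,0,0,1,1],[0,0,0,0,0,0,1]]'
```

```text
time: 8.7
ee_pos: [506.0, -37.5, 223.1]
tool_rot: [-0.0, 1.0, -0.0, 0.0]
ft_force: [1.5, -0.2, -2.4]
gripper_width: 23.3
time: 8.9
ee_pos: [506.0, -37.5, 222.1]
tool_rot: [-0.0, 1.0, -0.0, 0.0]
ft_force: [3.0, 0.5, -2.4]
gripper_width: 23.4
time: 9.1
ee_pos: [506.0, -37.5, 221.1]
tool_rot: [-0.0, 1.0, -0.0, 0.0]
ft_force: [2.1, 1.3, -2.1]
gripper_width: 23.7
```

```bash
python3 -m creep '[[0,0,0,0,0,0.7,1],[0,0,0,0,0,0,1]]'
python3 -m creep '[[0,0,0,0,0,0.7,1],[0,0,0,0,0,0,1]]'
python3 -m creep '[[0,0,0,0,0,0.7,1],[0,0,0,0,0,0,1]]'
```

```text
time: 9.3
ee_pos: [506.0, -37.5, 220.3]
tool_rot: [-0.0, 1.0, -0.0, 0.0]
ft_force: [2.0, 0.5, -1.1]
gripper_width: 23.3
time: 9.5
ee_pos: [506.0, -37.5, 219.7]
tool_rot: [-0.0, 1.0, 0.0, 0.0]
ft_force: [2.2, 0.6, -1.8]
gripper_width: 23.0
time: 9.7
ee_pos: [506.0, -37.5, 218.9]
tool_rot: [-0.0, 1.0, -0.0, 0.0]
ft_force: [1.8, 0.4, -1.4]
gripper_width: 22.9
```

```bash
python3 -m creep '[[0,0,0,0,0,0.5,1],[0,0,0,0,0,0,1]]'
python3 -m creep '[[0,0,0,0,0,0.5,1],[0,0,0,0,0,0,1]]'
python3 - <<'E'
from h import *
W,P=avgcam("wrist",1); cv2.imwrite("pics/w6.png",W[0])
g=cv2.cvtColor(W[0],cv2.COLOR_BGR2GRAY); print([(r,int(g[r,253:259].mean())) for r in range(244,272)])
E
```

```text
time: 9.9
ee_pos: [506.0, -37.5, 218.5]
tool_rot: [-0.0, 1.0, -0.0, 0.0]
ft_force: [2.7, 0.8, -1.6]
gripper_width: 23.4
time: 10.1
ee_pos: [506.0, -37.5, 218.0]
tool_rot: [-0.0, 1.0, -0.0, 0.0]
ft_force: [2.6, 1.1, -0.6]
gripper_width: 23.0
pose [505.97 -37.48 217.97] std [0. 0. 0.] t 10.15
[(244, 66), (245, 66), (246, 66), (247, 66), (248, 65), (249, 78), (250, 110), (251, 126), (252, 126), (253, 100), (254, 19), (255, 43), (256, 68), (257, 67), (258, 68), (259, 70), (260, 71), (261, 71), (262, 72), (263, 73), (264, 74), (265, 74), (266, 77), (267, 86), (268, 113), (269, 139), (270, 137), (271, 135)]
```

View pics/w6.png

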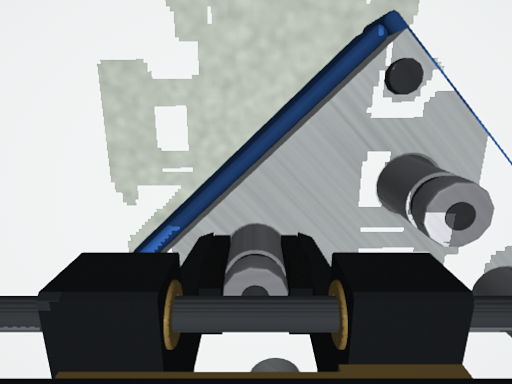

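```bash
python3 -m creep '[[0,0,0,0,0,0.5,1],[0,0,0,0,0,0,1]]'
python3 -m creep '[[0,0,0,0,0,0.5,1],[0,0,0,0,0,0,1]]'
python3 -c "
from h import *
for i in range(4): cam('wrist'); print(env.state()['ft_force'].round(1),env.state()['ee_pos'][2])"
```

```text
time: 10.35
ee_pos: [506.0, -37.5, 217.5]
tool_rot: [-0.0, 1.0, -0.0, 0.0]
ft_force: [3.7, 0.4, -0.2]
gripper_width: 23.2
time: 10.55
ee_pos: [506.0, -37.5, 217.0]
tool_rot: [-0.0, 1.0, -0.0, 0.0]
ft_force: [3.3, 0.8, -0.5]
gripper_width: 22.7
[ 2.9  1.  -1.4] 216.991060700042
[ 4.2 -0.4 -0.4] 216.98272109601416
[ 3.8  0.6 -1.4] 216.99290044924464
[ 4.4  0.4 -1.5] 216.98596034167832
```

```bash
python3 - <<'E'
from h import *
S=cam("scene")
cv2.imwrite("pics/s6.png",cv2.resize(S[0][140:230,190:310],None,fx=6.6,fy=6.6,interpolation=cv2.INTER_CUBIC))
for X in([509,-37,90],[597,-37,90],[509,-37,50]): print(proj(S,X), (proj(S,X)-[190,140])*6.6)
E
```

```text
[236.79590794 187.42602197] [308.85299241 313.01174498]
[251.14541897 211.54342823] [403.55976518 472.18662634]
[237.06909858 200.39438156] [310.65605063 398.60291831]
```

View pics/s6.png

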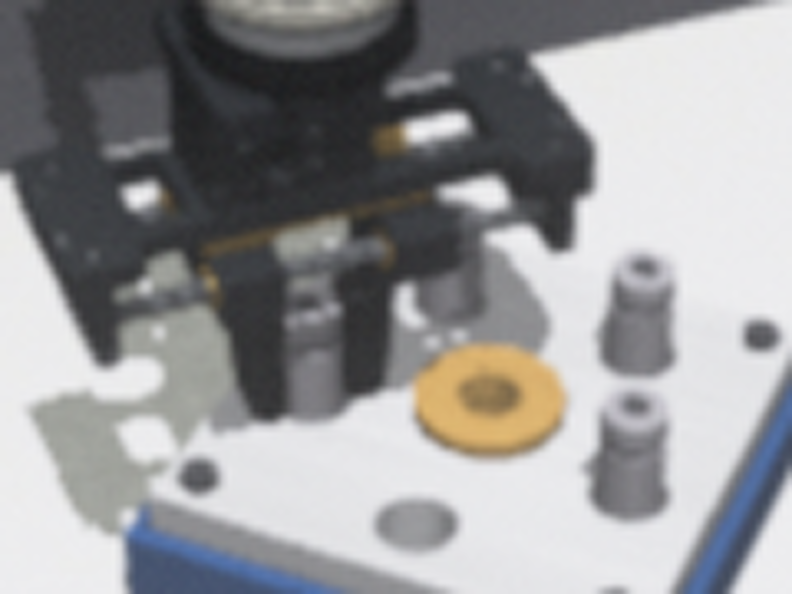

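```bash
python3 - <<'E'
from h import *
S=cam("scene")
a=cv2.resize(S[0][175:210,222:252],None,fx=13,fy=13,interpolation=cv2.INTER_CUBIC)
b=cv2.resize(S[0][190:225,270:300],None,fx=13,fy=13,interpolation=cv2.INTER_CUBIC)
cv2.imwrite("pics/s7.png",np.hstack([a,b]))
g=cv2.cvtColor(S[0],cv2.COLOR_BGR2GRAY)
print([(r,int(g[r,236:239].mean())) for r in range(180,206)]);print([(r,int(g[r,284:287].mean())) for r in range(196,222)])
print([(r,int(g[r,286:289].mean())) for r in range(175,200)])
E
```

```text
[(180, 95), (181, 100), (182, 126), (183, 128), (184, 107), (185, 86), (186, 91), (187, 140), (188, 144), (189, 111), (190, 100), (191, 98), (192, 91), (193, 115), (194, 129), (195, 125), (196, 124), (197, 124), (198, 125), (199, 125), (200, 124), (201, 124), (202, 127), (203, 151), (204, 202), (205, 225)]
[(196, 140), (197, 195), (198, 210), (199, 178), (200, 139), (201, 118), (202, 145), (203, 180), (204, 184), (205, 154), (206, 129), (207, 122), (208, 108), (209, 120), (210, 129), (211, 126), (212, 126), (213, 125), (214, 125), (215, 125), (216, 126), (217, 129), (218, 154), (219, 208), (220, 229), (221, 230)]
[(175, 235), (176, 234), (177, 225), (178, 194), (179, 146), (180, 113), (181, 141), (182, 177), (183, 173), (184, 143), (185, 125), (186, 115), (187, 117), (188, 124), (189, 125), (190, 125), (191, 125), (192, 126), (193, 126), (194, 126), (195, 125), (196, 137), (197, 192), (198, 211), (199, 188)]
```

View pics/s7.png

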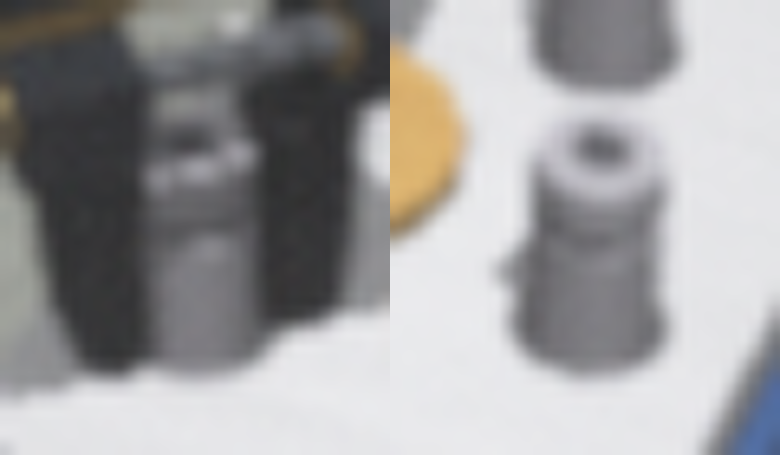

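Compared with its seated neighbours (groove to base 11.6 px against about 10 px), the piston is still about 5 mm above the pocket floor, the force shows no floor contact, and the fingertips are near the nest face. So the slip was larger than I estimated. Releasing now would drop it, so I'll take it back to its spares pocket, set it on that floor and regrip at the right height.

```bash
python3 -m creep '[[0,0,0,0,0,-15,1],[0,0,0,0,0,-30,1],[0,0,0,0,0,-40,1],[0,0,0,0,0,-30,1],[0,0,0,0,46,0,1]]'
python3 -m creep '[[0,0,0,-1,46,0,1],[0,0,0,-1,46,0,1],[0,0,0,-1,46,0,1],[0,0,0,-0.6,46,0,1],[0,0,0,0,46,0,1]]'
python3 -m creep '[[0,0,0,0,27.6,0,1],[0,0,0,0,0,0,1],[0,0,0,0,0,0,1],[0,0,0,0,0,0,1]]'
python3 - <<'E'
from h import *
W,P=avgcam("wrist",2);S=cam("scene")
p=proj(S,P-[0,0,210]);print(p); x,y=int(p[0]),int(p[1])
a=cv2.resize(S[0][y-40:y+20,x-30:x+30],None,fx=8,fy=8,interpolation=cv2.INTER_CUBIC); cv2.imwrite("pics/s8.png",a); print(x-30,y-40)
for d in(0,12.5,80): print(d,proj(S,P-[0,0,131+d]+[3,0,0]))
cv2.imwrite("pics/w8.png",W[0])
E
```

```text
time: 11.35
ee_pos: [507.2, 5.4, 336.3]
tool_rot: [0.003, 1.0, -0.002, 0.003]
ft_force: [2.1, 0.7, -1.9]
gripper_width: 23.2
time: 11.85
ee_pos: [507.9, 239.6, 330.5]
tool_rot: [-0.0, 1.0, -0.001, -0.002]
ft_force: [0.3, 1.1, -2.9]
gripper_width: 23.5
time: 12.25
ee_pos: [508.8, 264.9, 330.9]
tool_rot: [0.0, 1.0, -0.001, -0.001]
ft_force: [-0.6, 0.2, -2.3]
gripper_width: 23.4
pose [508.89 264.84 331.04] std [0.12 0.08 0.17] t 12.35
[350.10778456 149.27808939]
320 109
0 [356.38217661 122.05276436]
12.5 [355.45482698 126.65929764]
80 [350.70668179 150.24531964]
```

View pics/s8.png

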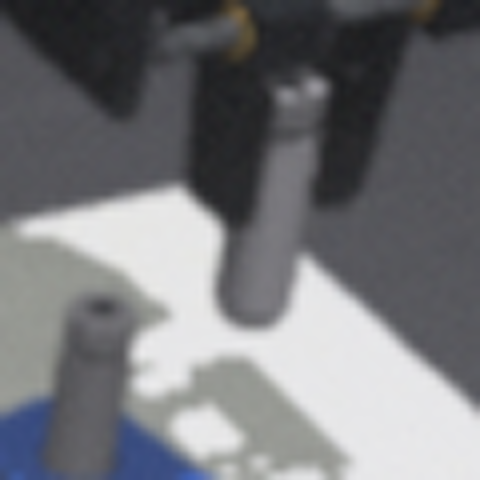

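View pics/w8.png

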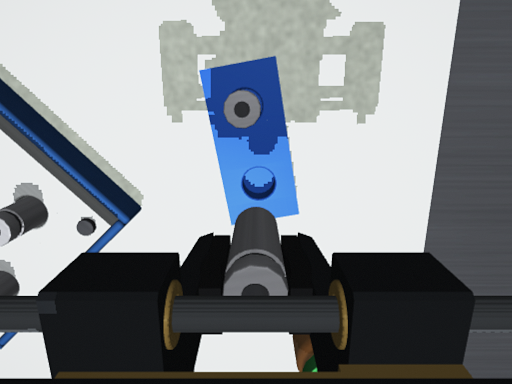

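```bash
python3 - <<'E'
from h import *
W,P=avgcam("wrist",3)
I=W[0][160:215,225:295]; cv2.imwrite("pics/w8c.png",cv2.resize(I,None,fx=9,fy=9,interpolation=cv2.INTER_CUBIC))
E
```

```text
pose [509.45 264.94 331.83] std [0.07 0.13 0.12] t 12.55
```

View pics/w8c.png

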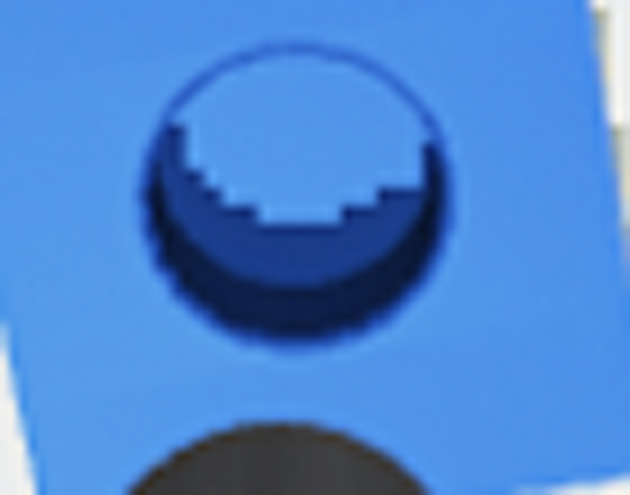

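```bash
python3 - <<'E'
from h import *
W,P=avgcam("wrist",2); print(ray(W,257.4,181.1,30)-P)
E
```

```text
pose [509.55 265.35 332.06] std [0.   0.09 0.03] t 12.65
[  -1.25930474    2.07573133 -302.06457636]
```

```bash
python3 -m creep '[[0,0,0,0.5,1.9,20,1],[0,0,0,0,0,30,1],[0,0,0,0,0,25,1],[0,0,0,0,0,8,1],[0,0,0,0,0,0,1]]'
python3 -m creep '[[0,0,0,0,0,5,1],[0,0,0,0,0,5,1],[0,0,0,0,0,5,1],[0,0,0,0,0,5,1],[0,0,0,0,0,0,1]]'
python3 -m creep '[[0,0,0,0,0,2,1],[0,0,0,0,0,2,1],[0,0,0,0,0,0,1]]'
python3 -m creep '[[0,0,0,0,0,1.5,1],[0,0,0,0,0,1.5,1],[0,0,0,0,0,0,1]]'
```

```text
time: 13.15
ee_pos: [508.3, 267.6, 247.5]
tool_rot: [0.0, 1.0, -0.001, -0.002]
ft_force: [-0.3, -0.6, -2.1]
gripper_width: 22.9
time: 13.65
ee_pos: [508.5, 267.9, 228.2]
tool_rot: [-0.0, 1.0, -0.0, -0.001]
ft_force: [-0.2, -0.2, -2.3]
gripper_width: 23.4
time: 13.95
ee_pos: [508.8, 268.0, 224.7]
tool_rot: [-0.0, 1.0, -0.0, -0.0]
ft_force: [-0.2, 0.5, -2.8]
gripper_width: 23.3
time: 14.25
ee_pos: [508.8, 268.0, 221.7]
tool_rot: [-0.0, 1.0, -0.0, -0.0]
ft_force: [0.1, 0.0, -1.9]
gripper_width: 22.9
```

```bash
python3 -m creep '[[0,0,0,0,0,1,1],[0,0,0,0,0,1,1],[0,0,0,0,0,0,1]]'
python3 -m creep '[[0,0,0,0,0,1,1],[0,0,0,0,0,1,1],[0,0,0,0,0,0,1]]'
python3 -m creep '[[0,0,0,0,0,0.7,1],[0,0,0,0,0,0.7,1],[0,0,0,0,0,0,1]]'
```

```text
time: 14.55
ee_pos: [508.8, 268.0, 219.8]
tool_rot: [-0.0, 1.0, -0.0, -0.0]
ft_force: [-0.3, -0.0, -2.7]
gripper_width: 23.3
time: 14.85
ee_pos: [508.8, 268.0, 217.7]
tool_rot: [-0.0, 1.0, -0.0, -0.0]
ft_force: [-0.5, -0.7, -2.7]
gripper_width: 23.0
time: 15.15
ee_pos: [509.0, 268.0, 216.7]
tool_rot: [-0.0, 1.0, 0.0, 0.0]
ft_force: [0.1, -0.1, -1.8]
gripper_width: 23.4
```

```bash
python3 -m creep '[[0,0,0,0,0,1,1],[0,0,0,0,0,1,1],[0,0,0,0,0,0,1]]'
python3 -m creep '[[0,0,0,0,0,0.7,1],[0,0,0,0,0,0,1]]'
python3 -m creep '[[0,0,0,0,0,0.7,1],[0,0,0,0,0,0,1]]'
```

```text
time: 15.45
ee_pos: [509.8, 268.2, 216.4]
tool_rot: [-0.0, 1.0, 0.0, 0.001]
ft_force: [-1.6, -1.3, 8.3]
gripper_width: 23.2
time: 15.65
ee_pos: [510.0, 268.2, 216.3]
tool_rot: [-0.0, 1.0, 0.0, 0.001]
ft_force: [-2.1, -2.5, 11.5]
gripper_width: 23.4
time: 15.85
ee_pos: [510.3, 268.3, 216.2]
tool_rot: [-0.0, 1.0, 0.0, 0.002]
ft_force: [-1.9, -2.7, 12.8]
gripper_width: 23.2
```

Contact on the block floor is clear at TCP z 216.4, so the slip was about 9.6 mm. I'll release, rise to the planned grip height and regrip.

```bash
python3 -m creep '[[0,0,0,0,0,-3,1],[0,0,0,0,0,0,0.1],[0,0,0,0,0,0,0.1],[0,0,0,0,0,0,0.1],[0,0,0,0,0,0,0.1]]'
python3 -m creep '[[0,0,0,0,-0.5,-5,0.1],[0,0,0,0,0,-5,0.1],[0,0,0,0,0,0,0.1],[0,0,0,0,0,0,0.1]]'
python3 - <<'E'
from h import *
W,P=avgcam("wrist",4)
E
```

```text
time: 16.35
ee_pos: [508.8, 268.0, 215.8]
tool_rot: [-0.0, 1.0, -0.0, -0.0]
ft_force: [-0.6, -0.0, 0.3]
gripper_width: 39.5
time: 16.75
ee_pos: [509.1, 267.6, 226.6]
tool_rot: [-0.0, 1.0, 0.0, 0.0]
ft_force: [-0.1, 0.4, 0.0]
gripper_width: 39.6
pose [508.94 267.53 226.31] std [0.11 0.05 0.22] t 16.95
```

```bash
python3 -m creep '[[0,0,0,0,0,0,1],[0,0,0,0,0,0,1],[0,0,0,0,0,0,1],[0,0,0,0,0,0,1]]' 35
python3 -c "
from h import *
W,P=avgcam('wrist',3);print(W[4]['ft_force'],W[4]['gripper_width'])"
```

```text
time: 17.35
ee_pos: [508.8, 267.5, 226.0]
tool_rot: [-0.0, 1.0, 0.0, -0.0]
ft_force: [-1.1, -0.1, -1.4]
gripper_width: 23.4
pose [508.84 267.55 226.01] std [0.   0.02 0.01] t 17.5
[ 0.45765633 -0.02070838 -0.40988032] 22.502260087641357
```

```bash
python3 -m creep '[[0,0,0,0,0,-15,1],[0,0,0,0,0,-35,1],[0,0,0,0,0,-40,1],[0,0,0,0,0,-20,1],[0,0,0,0,0,0,1]]'
python3 -m creep '[[0,0,0,0,-45,0,1],[0,0,0,0,-45,0,1],[0,0,0,1,-45,0,1],[0,0,0,1,-45,0,1],[0,0,0,0.2,-45,0,1]]'
python3 -m creep '[[0,0,0,0,-45,0,1],[0,0,0,0,-35,10,1],[0,0,0,0,0,30,1],[0,0,0,0,0,0,1],[0,0,0,0,0,0,1]]'
python3 - <<'E'
from h import *
W,P=avgcam("wrist",3); print(W[4]["ft_force"]);cv2.imwrite("pics/w9.png",W[0])
cv2.imwrite("pics/w9c.png",cv2.resize(W[0][150:300,180:340],None,fx=4,fy=4,interpolation=cv2.INTER_CUBIC))
g=cv2.cvtColor(W[0],cv2.COLOR_BGR2GRAY)
for r in(190,195,200,205,210,215,220,228): 
    x=np.where(g[r,215:300]<140)[0]+215; print(r,x.min(),x.max(),(x.min()+x.max())/2)
print([(r,int(g[r,253:259].mean())) for r in range(180,275)])
E
```

```text
time: 18.0
ee_pos: [510.3, 268.1, 341.3]
tool_rot: [-0.0, 1.0, 0.002, 0.004]
ft_force: [0.5, 0.1, -2.7]
gripper_width: 23.1
time: 18.5
ee_pos: [505.4, 40.8, 334.5]
tool_rot: [-0.0, 1.0, -0.0, -0.001]
ft_force: [0.1, -0.3, -1.8]
gripper_width: 23.2
time: 19.0
ee_pos: [505.7, -37.3, 294.6]
tool_rot: [0.0, 1.0, 0.0, -0.002]
ft_force: [-0.4, 0.2, -2.1]
gripper_width: 22.8
pose [506.36 -37.08 295.67] std [0.54 0.18 0.84] t 19.15
[ 0.52854596  0.77077334 -2.93800548]
190 241 273 257.0
195 236 273 254.5
200 235 274 254.5
205 236 274 255.0
210 238 272 255.0
215 238 274 256.0
220 236 276 256.0
228 235 299 267.0
[(180, 136), (181, 84), (182, 60), (183, 63), (184, 65), (185, 52), (186, 9), (187, 13), (188, 13), (189, 14), (190, 14), (191, 13), (192, 13), (193, 13), (194, 13), (195, 13), (196, 13), (197, 13), (198, 12), (199, 7), (200, 77), (201, 152), (202, 139), (203, 59), (204, 64), (205, 66), (206, 66), (207, 66), (208, 66), (209, 65), (210, 66), (211, 66), (212, 66), (213, 65), (214, 66), (215, 66), (216, 66), (217, 66), (218, 66), (219, 65), (220, 65), (221, 65), (222, 65), (223, 65), (224, 66), (225, 65), (226, 65), (227, 65), (228, 65), (229, 66), (230, 66), (231, 66), (232, 66), (233, 65), (234, 66), (235, 66), (236, 66), (237, 66), (238, 66), (239, 66), (240, 65), (241, 66), (242, 66), (243, 66), (244, 65), (245, 71), (246, 100), (247, 125), (248, 126), (249, 100), (250, 20), (251, 46), (252, 69), (253, 66), (254, 69), (255, 70), (256, 70), (257, 72), (258, 73), (259, 74), (260, 74), (261, 77), (262, 92), (263, 120), (264, 138), (265, 136), (266, 132), (267, 129), (268, 128), (269, 127), (270, 127), (271, 127), (272, 128), (273, 129), (274, 130)]
```

View pics/w9c.png

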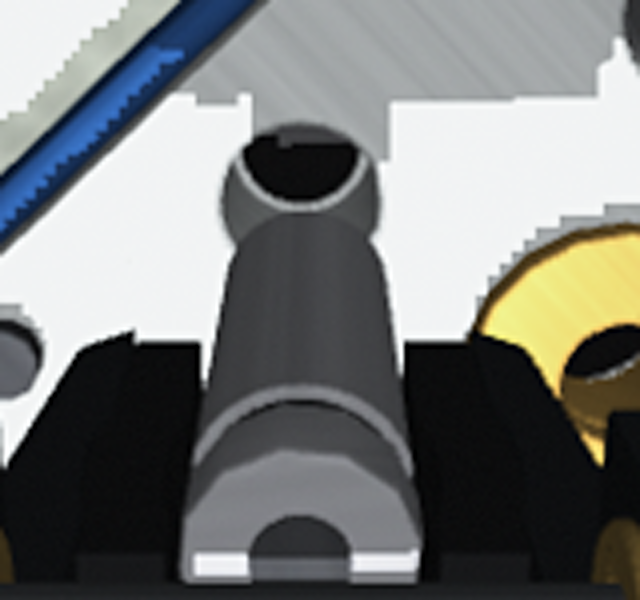

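```bash
python3 - <<'E'
from h import *
from scipy.optimize import fsolve
W,P=avgcam("wrist",3)
g=cv2.cvtColor(W[0],cv2.COLOR_BGR2GRAY); print([(r,int(g[r,253:259].mean())) for r in (178,179,180,181,182,200,201,202,203,204)])
c=env.read_camera("wrist");T=c["T_tool_cam"];K=c["camera_matrix"];Ti=np.linalg.inv(T)
def row(x,z): q=K@(Ti@[x,0,z,1])[:3]; return q[1]/q[2]
for e in (180.5,): print("pocket tool x",fsolve(lambda x:row(x[0]+14,P[2]-50)-e,[0]))
top=226-90
print("piston rows if x=0:",[row(x+12,top+d) for x in(-2,0,2) for d in(0,74)])
E
```

```text
pose [507.29 -36.79 297.23] std [0.05 0.01 0.1 ] t 19.3
[(178, 161), (179, 114), (180, 71), (181, 62), (182, 63), (200, 171), (201, 140), (202, 77), (203, 63), (204, 65)]
pocket tool x [1.33823777]
piston rows if x=0: [np.float64(265.6919881215023), np.float64(204.77824942297798), np.float64(260.8358640632533), np.float64(201.49137471751084), np.float64(255.9377327493349), np.float64(198.18626985079834)]
```

```bash
python3 -m creep '[[0,0,0,2.5,-0.4,10,1],[0,0,0,0,0,0,1],[0,0,0,0,0,0,1],[0,0,0,0,0,0,1]]'
python3 - <<'E'
from h import *
from scipy.optimize import fsolve
W,P=avgcam("wrist",4)
g=cv2.cvtColor(W[0],cv2.COLOR_BGR2GRAY); print([(r,int(g[r,253:259].mean())) for r in range(180,208)])
cv2.imwrite("pics/w10c.png",cv2.resize(W[0][150:300,180:340],None,fx=4,fy=4,interpolation=cv2.INTER_CUBIC))
c=env.read_camera("wrist");T=c["T_tool_cam"];K=c["camera_matrix"];Ti=np.linalg.inv(T)
def row(x,z): q=K@(Ti@[x,0,z,1])[:3]; return q[1]/q[2]
for e in range(181,190): print(e,fsolve(lambda x:row(x[0]+14,P[2]-50)-e,[0]).round(2),end=" ")
for r in(196,200,204,208,216,220,224): 
    q=g[r].astype(float); a=[x for x in range(220,256) if q[x]>=140>q[x+1]]; b=[x for x in range(256,300) if q[x]<140<=q[x+1]]; print(r,[x+(q[x]-140)/(q[x]-q[x+1]) for x in a],[x+(140-q[x])/(q[x+1]-q[x]) for x in b])
E
```

```text
time: 19.75
ee_pos: [504.2, -37.9, 286.0]
tool_rot: [-0.0, 1.0, 0.0, -0.0]
ft_force: [-0.2, 0.0, -2.0]
gripper_width: 23.2
pose [504.32 -37.93 286.16] std [0.08 0.02 0.11] t 19.95
[(180, 170), (181, 170), (182, 172), (183, 172), (184, 172), (185, 172), (186, 173), (187, 160), (188, 113), (189, 70), (190, 64), (191, 68), (192, 53), (193, 10), (194, 13), (195, 13), (196, 14), (197, 13), (198, 13), (199, 13), (200, 13), (201, 12), (202, 40), (203, 70), (204, 67), (205, 67), (206, 66), (207, 66)]
181 [3.74] 182 [3.07] 183 [2.4] 184 [1.73] 185 [1.06] 186 [0.39] 187 [-0.29] 188 [-0.96] 189 [-1.64] 196 [np.float64(240.65822784810126)] [np.float64(271.83561643835617), np.float64(274.04)]
200 [np.float64(237.47368421052633), np.float64(242.453125)] [np.float64(269.9382716049383), np.float64(275.61290322580646)]
204 [np.float64(236.23762376237624), np.float64(245.30864197530863)] [np.float64(266.96923076923076), np.float64(276.54651162790697)]
208 [np.float64(235.5818181818182)] [np.float64(277.01063829787233)]
216 [np.float64(236.41176470588235)] [np.float64(275.780487804878)]
220 [np.float64(235.8048780487805)] [np.float64(276.1743119266055)]
224 [np.float64(235.3310810810811)] [np.float64(276.6470588235294)]
```

View pics/w10c.png

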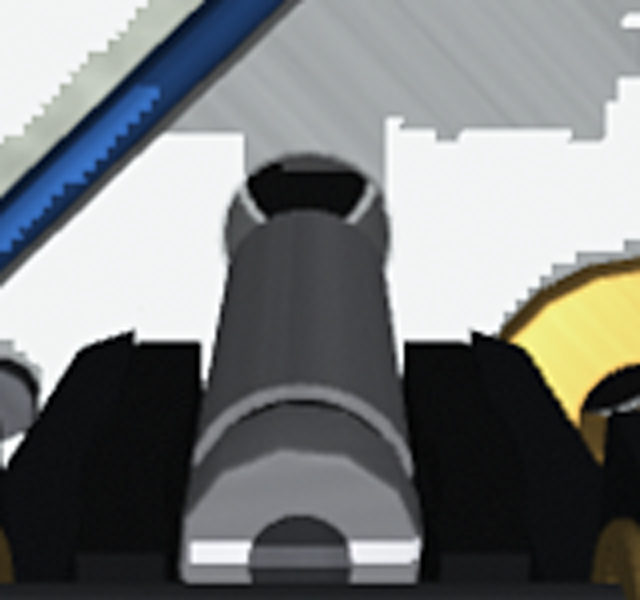

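```bash
python3 -m creep '[[0,0,0,0,0.2,10,1],[0,0,0,0,0,12,1],[0,0,0,0,0,12,1],[0,0,0,0,0,8,1],[0,0,0,0,0,0,1]]'
python3 -m creep '[[0,0,0,0,0,4,1],[0,0,0,0,0,4,1],[0,0,0,0,0,4,1],[0,0,0,0,0,0,1],[0,0,0,0,0,0,1]]'
python3 -m creep '[[0,0,0,0,0,1.5,1],[0,0,0,0,0,1.5,1],[0,0,0,0,0,0,1]]'
```

```text
time: 20.5
ee_pos: [503.7, -37.6, 242.2]
tool_rot: [-0.0, 1.0, 0.0, -0.001]
ft_force: [0.8, -0.1, -2.5]
gripper_width: 22.8
time: 21.0
ee_pos: [504.2, -37.7, 232.1]
tool_rot: [-0.0, 1.0, -0.0, -0.0]
ft_force: [-0.4, 1.0, -2.5]
gripper_width: 23.2
time: 21.3
ee_pos: [504.2, -37.7, 229.0]
tool_rot: [-0.0, 1.0, 0.0, -0.0]
ft_force: [-0.7, 0.2, -2.0]
gripper_width: 22.9
```

```bash
python3 -m creep '[[0,0,0,0,0,1,1],[0,0,0,0,0,0.5,1],[0,0,0,0,0,0,1]]'
python3 -m creep '[[0,0,0,0,0,0.5,1],[0,0,0,0,0,0.5,1],[0,0,0,0,0,0,1]]'
python3 -m creep '[[0,0,0,0,0,0.5,1],[0,0,0,0,0,0.5,1],[0,0,0,0,0,0,1]]'
```

```text
time: 21.6
ee_pos: [504.2, -37.7, 227.5]
tool_rot: [-0.0, 1.0, -0.0, -0.0]
ft_force: [-0.6, 0.2, -2.6]
gripper_width: 22.6
time: 21.9
ee_pos: [504.2, -37.7, 226.5]
tool_rot: [-0.0, 1.0, 0.0, -0.0]
ft_force: [0.5, 0.0, -2.1]
gripper_width: 23.0
time: 22.2
ee_pos: [504.5, -37.7, 226.0]
tool_rot: [-0.0, 1.0, -0.0, 0.0]
ft_force: [-0.5, 0.7, -0.1]
gripper_width: 23.1
```

```bash
python3 -m creep '[[0,0,0,0,0,0.5,1],[0,0,0,0,0,0,1]]'
python3 -m creep '[[0,0,0,0,0,0,0.3],[0,0,0,0,0,0,0.3],[0,0,0,0,0,0,0.3],[0,0,0,0,0,0,0.3]]'
```

```text
time: 22.4
ee_pos: [504.7, -37.7, 225.9]
tool_rot: [-0.0, 1.0, -0.0, 0.001]
ft_force: [-1.1, 0.3, 5.1]
gripper_width: 23.1
time: 22.8
ee_pos: [504.1, -37.7, 224.9]
tool_rot: [-0.0, 1.0, 0.0, -0.0]
ft_force: [1.1, 0.4, -0.3]
gripper_width: 31.3
```

Contact came at the expected height (5 N), and the piston is seated and released. Now for spare1.

```bash
python3 -m creep '[[0,0,0,0,0,-20,0.3],[0,0,0,0,0,-40,0.3],[0,0,0,0,0,-40,0],[0,0,0,0,0,-5,-0.5],[0,0,0,0,0,0,-0.5]]'
python3 -m creep '[[0,0,0,10,45,0,-0.5],[0,0,0,10,45,0,-0.5],[0,0,0,10,45,0,-0.5],[0,0,0,10,45,0,-0.5],[0,0,0,10,45,0,-0.5]]'
python3 -m creep '[[0,0,0,10,45,0,-0.5],[0,0,0,0,24,0,-0.5],[0,0,0,0,0,0,-0.5],[0,0,0,0,0,0,-0.5],[0,0,0,0,0,0,-0.5]]'
python3 - <<'E'
from h import *
W,P=avgcam("wrist",4)
q=proj(W,[444.5,256,90]); print(q); cv2.imwrite("pics/w11.png",W[0])
print(hole(W,q[0],q[1],90,110,14))
E
```

```text
time: 23.3
ee_pos: [504.9, -37.8, 331.8]
tool_rot: [-0.0, 1.0, -0.0, 0.002]
ft_force: [0.3, 0.6, -0.3]
gripper_width: 52.6
time: 23.8
ee_pos: [452.6, 188.5, 327.7]
tool_rot: [0.0, 1.0, -0.001, -0.002]
ft_force: [0.8, 0.3, 0.9]
gripper_width: 66.1
time: 24.3
ee_pos: [443.9, 255.1, 328.8]
tool_rot: [0.0, 1.0, -0.001, -0.001]
ft_force: [0.5, -0.2, -0.9]
gripper_width: 66.1
pose [444.17 255.04 329.29] std [0.18 0.06 0.37] t 24.5
[256.59288872 206.20148368]
([256.6, 207.3], [14.0, 13.5], [445.3, 256.0, 90.0])
```

View pics/w11.png

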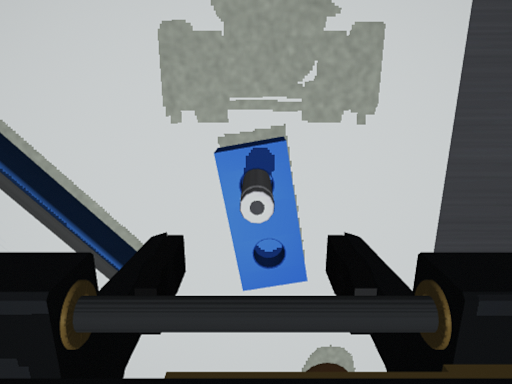

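```bash
python3 -m creep '[[0,0,0,-1.5,1,40,-0.5],[0,0,0,0,0,40,-0.5],[0,0,0,0,0,23,-0.3],[0,0,0,0,0,0,0],[0,0,0,0,0,0,0.1]]'
python3 -m creep '[[0,0,0,0,0,0,0.1],[0,0,0,0,0,0,0.1]]'
python3 -c "
from h import *
W,P=avgcam('wrist',3);print(W[4]['ft_force'],W[4]['gripper_width'])"
```

```text
time: 25.0
ee_pos: [446.0, 256.9, 227.4]
tool_rot: [0.0, 1.0, -0.0, -0.0]
ft_force: [0.4, 0.4, 0.6]
gripper_width: 44.2
time: 25.2
ee_pos: [446.8, 257.7, 229.2]
tool_rot: [0.0, 1.0, 0.001, 0.002]
ft_force: [-0.3, 0.4, -0.3]
gripper_width: 39.9
pose [446.57 257.65 228.96] std [0.17 0.03 0.21] t 25.35
[ 1.16319051 -0.09876152  0.16170604] 39.918437957495286
```

```bash
python3 -m creep '[[0,0,0,0,-1,2.5,0.1],[0,0,0,0,0,0,0.1],[0,0,0,0,0,0,1],[0,0,0,0,0,0,1],[0,0,0,0,0,0,1]]'
python3 -m creep '[[0,0,0,0,0,0,1],[0,0,0,0,0,0,1]]'
python3 -c "
from h import *
W,P=avgcam('wrist',4);print(W[4]['ft_force'],W[4]['gripper_width'])"
```

```text
time: 25.85
ee_pos: [445.7, 256.3, 224.6]
tool_rot: [-0.0, 1.0, -0.0, -0.0]
ft_force: [0.2, 0.2, -0.3]
gripper_width: 22.9
time: 26.05
ee_pos: [445.6, 256.3, 224.5]
tool_rot: [-0.0, 1.0, -0.0, -0.0]
ft_force: [0.3, -0.4, -1.0]
gripper_width: 23.0
pose [445.65 256.26 224.55] std [0.   0.01 0.02] t 26.25
[-0.17303535 -0.17985611 -1.00011589] 23.158862817898118
```

```bash
python3 -m creep '[[0,0,0,0,0,-15,1],[0,0,0,0,0,-35,1],[0,0,0,0,0,-40,1],[0,0,0,0,0,-20,1],[0,0,0,0,0,0,1]]'
python3 -m creep '[[0,0,0,-19.2,-40.5,0,1],[0,0,0,-19.2,-40.5,0,1],[0,0,0,-19.2,-40.5,0,1],[0,0,0,-19.2,-40.5,0,1],[0,0,0,-19.2,-40.5,0,1]]'
python3 -m creep '[[0,0,0,-19.2,-40.5,0,1],[0,0,0,-19.1,-40.3,0,1],[0,0,0,0,0,25,1],[0,0,0,0,0,22,1],[0,0,0,0,0,0,1]]'
python3 -m creep '[[0,0,0,0,0,0,1],[0,0,0,0,0,0,1],[0,0,0,0,0,0,1]]'
cat > chk.py <<'E'
from h import *
from scipy.optimize import fsolve
import sys
W,P=avgcam("wrist",4); n=sys.argv[1]; gz=float(sys.argv[2])
g=cv2.cvtColor(W[0],cv2.COLOR_BGR2GRAY); print([(r,int(g[r,253:259].mean())) for r in range(176,208)],[(r,int(g[r,253:259].mean())) for r in range(258,270)])
cv2.imwrite(f"pics/{n}.png",cv2.resize(W[0][150:300,180:340],None,fx=4,fy=4,interpolation=cv2.INTER_CUBIC))
c=env.read_camera("wrist");T=c["T_tool_cam"];K=c["camera_matrix"];Ti=np.linalg.inv(T)
def row(x,z): q=K@(Ti@[x,0,z,1])[:3]; return q[1]/q[2]
for e in range(178,194,2): print(e,fsolve(lambda x:row(x[0]+14,P[2]-50)-e,[0]).round(2),end=" ")
top=gz-90; print("\npiston rows",[(x,round(row(x+12,top),1),round(row(x+12,top+74),1)) for x in(-2,-1,0,1,2)])
for r in(196,200,204,208,216,220,224): 
    q=g[r].astype(float); a=[x for x in range(220,256) if q[x]>=140>q[x+1]]; b=[x for x in range(256,300) if q[x]<140<=q[x+1]]; print(r,np.round([x+(q[x]-140)/(q[x]-q[x+1]) for x in a],1),np.round([x+(140-q[x])/(q[x+1]-q[x]) for x in b],1))
E
python3 chk.py w12 224.5
```

```text
time: 26.75
ee_pos: [447.0, 257.0, 338.3]
tool_rot: [-0.0, 1.0, 0.002, 0.003]
ft_force: [0.6, 0.2, -2.6]
gripper_width: 22.9
time: 27.25
ee_pos: [541.3, 52.1, 332.2]
tool_rot: [-0.0, 1.0, -0.0, -0.002]
ft_force: [0.3, 0.6, -1.8]
gripper_width: 22.9
time: 27.75
ee_pos: [577.3, -27.4, 281.5]
tool_rot: [0.0, 1.0, 0.001, -0.005]
ft_force: [-1.1, -0.7, -3.2]
gripper_width: 23.1
time: 28.05
ee_pos: [580.6, -26.6, 288.9]
tool_rot: [-0.0, 1.0, -0.0, 0.001]
ft_force: [-0.3, -0.2, -1.5]
gripper_width: 23.1
pose [580.51 -26.65 288.88] std [0.07 0.03 0.08] t 28.25
[(176, 173), (177, 172), (178, 171), (179, 171), (180, 171), (181, 170), (182, 171), (183, 165), (184, 134), (185, 84), (186, 62), (187, 65), (188, 66), (189, 58), (190, 34), (191, 29), (192, 12), (193, 13), (194, 13), (195, 13), (196, 14), (197, 13), (198, 13), (199, 14), (200, 14), (201, 12), (202, 28), (203, 57), (204, 69), (205, 68), (206, 68), (207, 68)] [(258, 72), (259, 73), (260, 74), (261, 75), (262, 76), (263, 85), (264, 114), (265, 141), (266, 137), (267, 134), (268, 132), (269, 130)]
178 [5.08] 180 [3.74] 182 [2.38] 184 [1.03] 186 [-0.33] 188 [-1.7] 190 [-3.07] 192 [-4.44] 
piston rows [(-2, np.float64(267.6), np.float64(205.6)), (-1, np.float64(265.2), np.float64(203.9)), (0, np.float64(262.7), np.float64(202.3)), (1, np.float64(260.3), np.float64(200.6)), (2, np.float64(257.8), np.float64(198.9))]
196 [236.  240.4] [268.7 273.7]
200 [234.4 243.5] [265.9 274.6]
204 [234.] [275.]
208 [234.4] [274.8]
216 [235.5] [273.8]
220 [234.5] [274.8]
224 [233.8] [275.4]
```

View pics/w12.png

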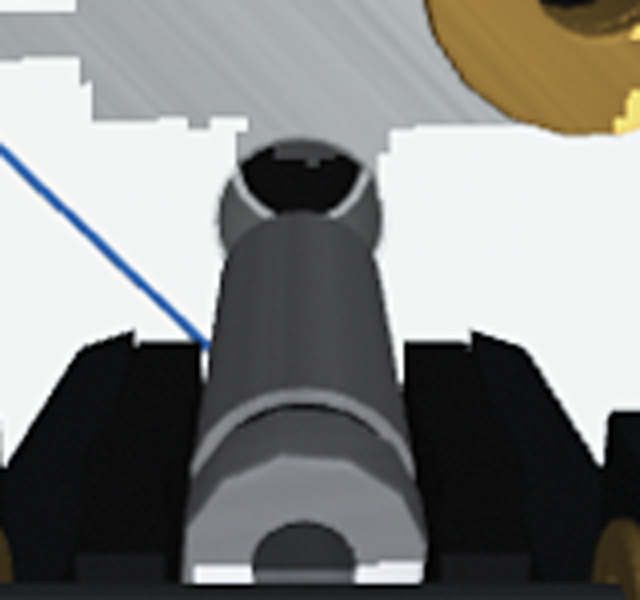

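```bash
python3 -m creep '[[0,0,0,1.2,-0.2,10,1],[0,0,0,0,0,12,1],[0,0,0,0,0,12,1],[0,0,0,0,0,8,1],[0,0,0,0,0,0,1]]'
python3 -m creep '[[0,0,0,0,0,5,1],[0,0,0,0,0,5,1],[0,0,0,0,0,4,1],[0,0,0,0,0,0,1],[0,0,0,0,0,0,1]]'
```

```text
time: 28.8
ee_pos: [578.3, -27.1, 243.5]
tool_rot: [-0.0, 1.0, 0.0, -0.001]
ft_force: [0.6, 0.5, -2.2]
gripper_width: 22.9
time: 29.3
ee_pos: [578.8, -27.2, 231.6]
tool_rot: [-0.0, 1.0, -0.0, -0.0]
ft_force: [-0.1, 0.8, -1.4]
gripper_width: 23.4
```

```bash
python3 -m creep '[[0,0,0,0,0,2,1],[0,0,0,0,0,2,1],[0,0,0,0,0,1,1],[0,0,0,0,0,0,1]]'
python3 -m creep '[[0,0,0,0,0,0.5,1],[0,0,0,0,0,0.5,1],[0,0,0,0,0,0,1]]'
python3 -m creep '[[0,0,0,0,0,0.5,1],[0,0,0,0,0,0.5,1],[0,0,0,0,0,0,1]]'
python3 -m creep '[[0,0,0,0,0,0.5,1],[0,0,0,0,0,0,1]]'
```

```text
time: 29.7
ee_pos: [578.7, -27.2, 226.4]
tool_rot: [-0.0, 1.0, 0.0, -0.0]
ft_force: [-0.9, -0.8, -2.6]
gripper_width: 22.9
time: 30.0
ee_pos: [578.8, -27.2, 225.6]
tool_rot: [-0.0, 1.0, -0.0, -0.0]
ft_force: [-0.1, 0.3, -1.8]
gripper_width: 23.1
time: 30.3
ee_pos: [578.9, -27.2, 224.6]
tool_rot: [-0.0, 1.0, -0.0, 0.0]
ft_force: [-0.2, 0.6, -1.7]
gripper_width: 22.9
time: 30.5
ee_pos: [579.1, -27.2, 224.6]
tool_rot: [-0.0, 1.0, -0.0, 0.0]
ft_force: [-0.3, 0.8, 0.7]
gripper_width: 23.1
```

```bash
python3 -m creep '[[0,0,0,0,0,0.5,1],[0,0,0,0,0,0,1],[0,0,0,0,0,0,0.3],[0,0,0,0,0,0,0.3],[0,0,0,0,0,0,0.3]]'
python3 -m creep '[[0,0,0,0,0,0,0.3],[0,0,0,0,0,-20,0.3],[0,0,0,0,0,-40,0.3],[0,0,0,0,0,-45,0],[0,0,0,0,0,-45,-0.5]]'
python3 -m creep '[[0,0,0,17,-42,-5,-0.5],[0,0,0,17,-42,-5,-0.5],[0,0,0,17,-42,-5,-0.5],[0,0,0,17,-42,0,-0.5],[0,0,0,17,-42,0,-0.5]]'
python3 -m creep '[[0,0,0,17,-42,0,-0.5],[0,0,0,11,-34,0,-0.5],[0,0,0,0,0,0,-0.5],[0,0,0,0,0,0,-0.5],[0,0,0,0,0,0,-0.5]]'
python3 - <<'E'
from h import *
W,P=avgcam("wrist",4); cv2.imwrite("pics/w13.png",W[0]); print(W[4]["qpos"],proj(W,[466,-312.7,151]))
m,b=blobs(W[0],(3,140,60),(16,255,255),100); print(b)
T=cam("top"); cv2.imwrite("pics/t13.png",cv2.resize(T[0][145:255,140:300],None,fx=5,fy=5,interpolation=cv2.INTER_CUBIC))
E
```

```text
time: 31.0
ee_pos: [578.7, -27.2, 223.2]
tool_rot: [-0.0, 1.0, 0.0, -0.0]
ft_force: [0.0, -0.6, -0.1]
gripper_width: 30.9
time: 31.5
ee_pos: [578.4, -27.2, 374.5]
tool_rot: [-0.0, 1.0, 0.0, -0.001]
ft_force: [0.5, 0.4, 0.0]
gripper_width: 44.6
time: 32.0
ee_pos: [493.0, -238.6, 389.0]
tool_rot: [-0.0, 1.0, -0.0, 0.0]
ft_force: [1.1, 0.0, 0.4]
gripper_width: 66.0
time: 32.5
ee_pos: [466.1, -312.4, 388.3]
tool_rot: [-0.0, 1.0, 0.0, -0.0]
ft_force: [-0.5, 0.0, 0.0]
gripper_width: 66.2
pose [ 466.31 -312.14  388.46] std [0.12 0.16 0.08] t 32.7
[-6.34023644e-01  6.04986124e-02  1.86889604e+00  2.45620775e-04
  1.21237262e+00 -2.20693189e+00] [254.04161678 205.94778778]
[(np.int32(548), [252.5, 186.8], [235, 173, 35, 46])]
```

View pics/w13.png

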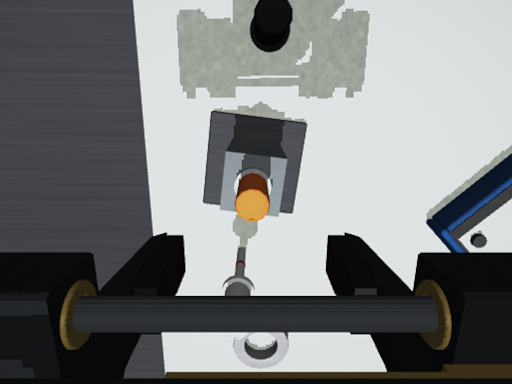

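View pics/t13.png

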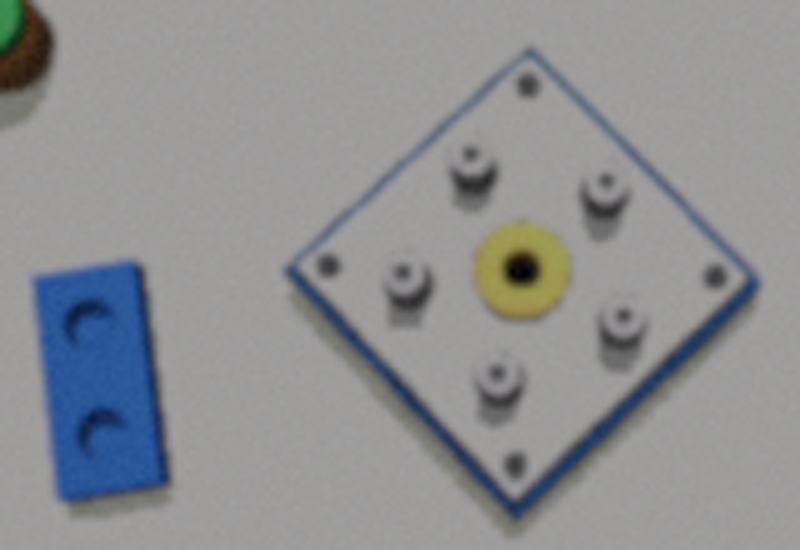

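Both pistons now stand in line with their neighbours. The orange handle top is at about (252,205), clear of the black one at (270,25) and the white one at (238,285).

```bash
python3 - <<'E'
from h import *
W,P=avgcam("wrist",3)
m,b=blobs(W[0],(8,180,170),(22,255,255),100); print(b)
p=b[0][1]; print(ray(W,*p,151)-P)
cv2.imwrite("pics/w13c.png",cv2.resize(W[0][150:230,215:295],None,fx=6,fy=6,interpolation=cv2.INTER_CUBIC))
E
```

```text
pose [ 466.32 -312.36  388.66] std [0.05 0.13 0.02] t 32.9
[]Traceback (most recent call last):
  File "<stdin>", line 4, in <module>
IndexError: list index out of range
```

```bash
python3 - <<'E'
from h import *
W,P=avgcam("wrist",1)
print(cv2.cvtColor(W[0][204:206,248:256],cv2.COLOR_BGR2HSV).tolist()[0][:3], cv2.cvtColor(W[0][185:186,252:254],cv2.COLOR_BGR2HSV).tolist())
b_=W[0][:,:,2]; m=((b_>200)&(W[0][:,:,0]<120)).astype(np.uint8)[150:235,215:295]
n,l,st,ce=cv2.connectedComponentsWithStats(m); i=1+st[1:,4].argmax(); p=ce[i]+[215,150]; print(st[i],p, ray(W,*p,151)-P)
E
```

```text
pose [ 466.19 -312.65  388.67] std [0. 0. 0.] t 32.95
[[19, 166, 219], [19, 165, 219], [19, 165, 219]] [[[10, 203, 88], [10, 208, 87]]]
[ 22  40  33  32 803] [252.87297634 205.2615193 ] [  -0.70751546   -1.40376988 -237.67171569]
```

```bash
python3 -m creep '[[0,0,0,0.5,-1.4,30,-0.5],[0,0,0,0,0,40,-0.5],[0,0,0,0,0,30,-0.3],[0,0,0,0,0,11.5,0],[0,0,0,0,0,0,0.1]]'
python3 -m creep '[[0,0,0,0,0,0,0.1],[0,0,0,0,0,0,0.1]]'
python3 -c "
from h import *
W,P=avgcam('wrist',3);print(W[4]['ft_force'],W[4]['gripper_width'])"
```

```text
time: 33.45
ee_pos: [464.7, -314.0, 275.2]
tool_rot: [-0.0, 1.0, 0.001, -0.002]
ft_force: [0.0, 0.1, 0.1]
gripper_width: 44.4
time: 33.65
ee_pos: [466.3, -315.3, 279.4]
tool_rot: [-0.0, 1.0, -0.001, 0.002]
ft_force: [-0.1, -0.1, -0.2]
gripper_width: 39.9
pose [ 466.26 -315.23  279.28] std [0.09 0.05 0.1 ] t 33.8
[-0.97220871 -0.06340319  0.11844113] 39.14723470660165
```

```bash
python3 -m creep '[[0,0,0,0,0.7,2,0.1],[0,0,0,0,0,0,0.1],[0,0,0,0,0,0,1],[0,0,0,0,0,0,1],[0,0,0,0,0,0,1]]' 35
python3 -m creep '[[0,0,0,0,0,0,1],[0,0,0,0,0,0,1]]'
python3 -c "
from h import *
W,P=avgcam('wrist',4);print(W[4]['ft_force'],W[4]['gripper_width'],W[4]['tool_rot'])"
```

```text
time: 34.3
ee_pos: [465.4, -313.9, 275.1]
tool_rot: [-0.0, 1.0, 0.0, -0.0]
ft_force: [-0.5, -0.5, 0.1]
gripper_width: 22.9
time: 34.5
ee_pos: [465.4, -313.9, 275.1]
tool_rot: [-0.0, 1.0, 0.0, -0.0]
ft_force: [-0.7, -0.2, 0.1]
gripper_width: 23.0
pose [ 465.39 -313.91  275.09] std [0.01 0.01 0.01] t 34.7
[-0.14903139 -0.33974047  0.24698678] 22.78717768732841 [-1.06075424e-04  9.99999991e-01  3.16046745e-05 -7.68837074e-05]
```

```bash
python3 -m creep '[[0,0,0,0,0,-15,1],[0,0,0,0,0,-30,1],[0,0,0,0,0,-35,1],[0,0,0,0,0,-30,1],[0,0,0,0,0,-15,1]]'
python3 -m creep '[[0,0,0,0,30,0,1],[0,0,0,-10,42,0,1],[0,0,0,-10,42,0,1],[0,0,0,-10,42,0,1],[0,0,0,-10,42,0,1]]'
python3 -m creep '[[0,0,0,-10,42,0,1],[0,0,0,-10,42,0,1],[0,0,0,-10,35,0,1],[0,0,0,0,16,0,1],[0,0,0,0,0,0,1]]'
python3 -m creep '[[0,0,0,0,0,10,1],[0,0,0,0,0,10,1],[0,0,0,0,0,0,1],[0,0,0,0,0,0,1]]'
python3 - <<'E'
from h import *
W,P=avgcam("wrist",4); cv2.imwrite("pics/w14.png",W[0]); print(W[4]["ft_force"])
S=cam("scene");cv2.imwrite("pics/s14.png",cv2.resize(S[0][90:240,200:350],None,fx=4,fy=4,interpolation=cv2.INTER_CUBIC))
E
```

```text
time: 35.2
ee_pos: [466.0, -314.3, 404.5]
tool_rot: [-0.0, 1.0, -0.002, 0.002]
ft_force: [1.4, -0.4, -2.0]
gripper_width: 23.1
time: 35.7
ee_pos: [505.1, -114.3, 399.9]
tool_rot: [0.0, 1.0, 0.0, -0.0]
ft_force: [1.1, -0.5, -1.2]
gripper_width: 23.2
time: 36.2
ee_pos: [535.0, 20.8, 399.7]
tool_rot: [-0.002, 1.0, 0.0, -0.001]
ft_force: [-0.9, -0.3, -1.5]
gripper_width: 22.8
time: 36.6
ee_pos: [534.9, 18.0, 379.1]
tool_rot: [0.001, 1.0, -0.0, -0.001]
ft_force: [-0.6, -0.4, -1.3]
gripper_width: 23.5
pose [535.24  18.25 379.87] std [0.2  0.19 0.49] t 36.8
[ 0.54314113  0.0131958  -1.23803347]
```

View pics/w14.png

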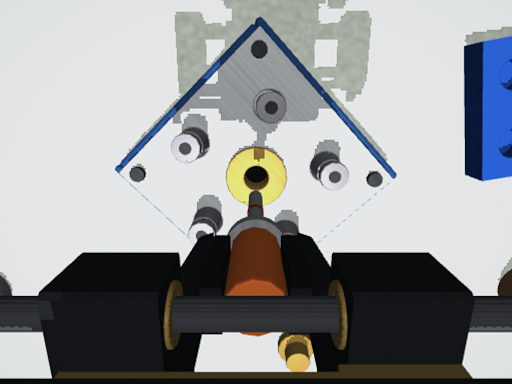

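View pics/s14.png

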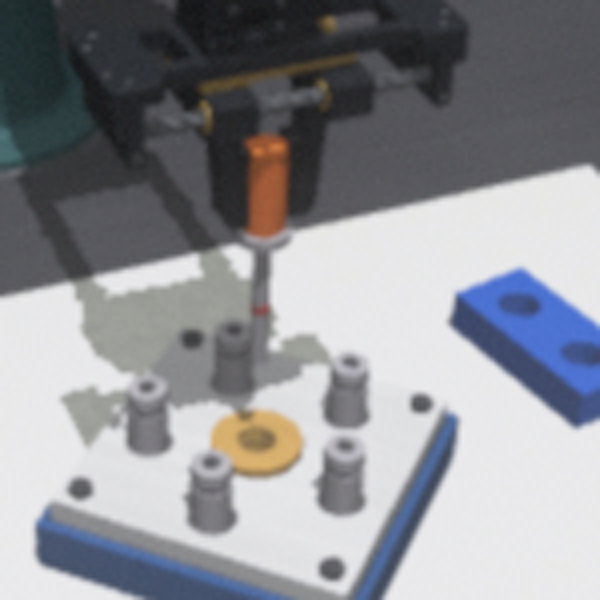

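```bash
python3 -m creep '[[0,0,0,0,0,15,1],[0,0,0,0,0,15,1],[0,0,0,0,0,6,1],[0,0,0,0,0,0,1],[0,0,0,0,0,0,1]]'
python3 -m creep '[[0,0,0,0,0,0,1],[0,0,0,0,0,0,1]]'
python3 - <<'E'
from h import *
W,P=avgcam("wrist",4); cv2.imwrite("pics/w15.png",W[0])
cv2.imwrite("pics/w15c.png",cv2.resize(W[0][140:250,205:305],None,fx=5.4,fy=5.4,interpolation=cv2.INTER_CUBIC))
for r in(198,200,205,210,215): print(r,cv2.cvtColor(W[0],cv2.COLOR_BGR2GRAY)[r,242:270].tolist())
E
```

```text
time: 37.35
ee_pos: [535.2, 19.2, 343.6]
tool_rot: [-0.0, 1.0, -0.0, -0.001]
ft_force: [0.2, 0.1, -1.7]
gripper_width: 23.0
time: 37.55
ee_pos: [535.7, 19.1, 344.8]
tool_rot: [-0.0, 1.0, -0.0, 0.001]
ft_force: [-0.0, 0.8, -0.9]
gripper_width: 23.1
pose [535.6   19.12 344.73] std [0.05 0.02 0.05] t 37.75
198 [223, 223, 218, 200, 153, 100, 57, 45, 52, 56, 57, 60, 61, 64, 65, 65, 65, 64, 61, 53, 51, 68, 123, 185, 216, 223, 224, 223]
200 [223, 223, 224, 224, 223, 218, 172, 39, 52, 56, 58, 61, 63, 63, 63, 65, 65, 64, 60, 58, 141, 221, 222, 223, 223, 222, 222, 223]
205 [223, 223, 223, 223, 225, 216, 117, 42, 48, 45, 32, 25, 25, 27, 25, 26, 37, 50, 56, 49, 115, 207, 224, 220, 221, 222, 222, 222]
210 [223, 223, 223, 224, 221, 151, 28, 51, 55, 58, 60, 62, 63, 65, 65, 66, 65, 65, 63, 57, 44, 147, 230, 224, 223, 222, 220, 219]
215 [185, 224, 224, 227, 223, 150, 43, 53, 57, 59, 59, 60, 61, 61, 62, 64, 65, 65, 64, 60, 50, 121, 217, 227, 224, 222, 219, 218]
```

View pics/w15c.png

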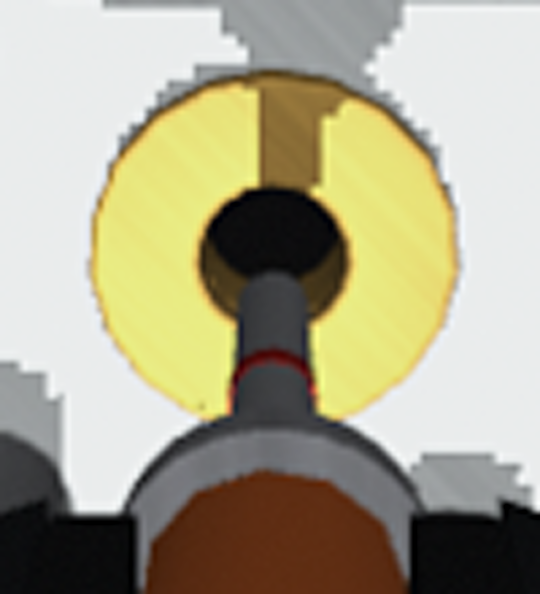

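```bash
python3 - <<'E'
from h import *
from scipy.optimize import fsolve
W,P=avgcam("wrist",3)
g=cv2.cvtColor(W[0],cv2.COLOR_BGR2GRAY); print([(r,int(g[r,254:257].mean())) for r in range(170,224)])
hsv=cv2.cvtColor(W[0],cv2.COLOR_BGR2HSV); print([(r,hsv[r,255].tolist()) for r in range(200,212)])
c=env.read_camera("wrist");T=c["T_tool_cam"];K=c["camera_matrix"];Ti=np.linalg.inv(T)
def row(x,z): q=K@(Ti@[x,0,z,1])[:3]; return q[1]/q[2]
print("rod tip near edge rows",[(x,round(row(x+5,264.1),1),'mark lo/hi',round(row(x+5,264.1-36),1),round(row(x+5,264.1-40),1),'flange bottom edge',round(row(x+15,264.1-84),1),'ftop',round(row(x+15,264.1-90),1)) for x in(-2,-1,0,1,2)])
print("bore far-edge/near-edge rows",[(x,round(row(x+11,P[2]-58),1),round(row(x-11,P[2]-58),1),round(row(x+28,P[2]-58),1)) for x in(-2,-1,0,1,2)])
E
```

```text
pose [535.43  19.11 344.44] std [0.02 0.01 0.06] t 37.9
[(170, 111), (171, 112), (172, 112), (173, 110), (174, 84), (175, 18), (176, 10), (177, 11), (178, 12), (179, 12), (180, 11), (181, 12), (182, 12), (183, 12), (184, 12), (185, 12), (186, 11), (187, 12), (188, 12), (189, 13), (190, 39), (191, 65), (192, 62), (193, 62), (194, 62), (195, 62), (196, 62), (197, 62), (198, 64), (199, 63), (200, 63), (201, 63), (202, 63), (203, 62), (204, 49), (205, 27), (206, 43), (207, 62), (208, 64), (209, 64), (210, 64), (211, 63), (212, 64), (213, 64), (214, 64), (215, 61), (216, 59), (217, 59), (218, 57), (219, 80), (220, 113), (221, 110), (222, 110), (223, 110)]
[(200, [113, 15, 66]), (201, [113, 15, 67]), (202, [108, 19, 67]), (203, [165, 8, 62]), (204, [179, 108, 64]), (205, [1, 231, 74]), (206, [0, 167, 84]), (207, [179, 66, 77]), (208, [100, 23, 68]), (209, [113, 15, 67]), (210, [110, 11, 67]), (211, [113, 15, 66])]
rod tip near edge rows [(-2, np.float64(191.3), 'mark lo/hi', np.float64(206.5), np.float64(208.5), 'flange bottom edge', np.float64(217.6), 'ftop', np.float64(221.9)), (-1, np.f
[... 209 characters left out ...]
, 'flange bottom edge', np.float64(213.8), 'ftop', np.float64(218.0)), (1, np.float64(187.3), 'mark lo/hi', np.float64(202.0), np.float64(203.9), 'flange bottom edge', np.float64(211.9), 'ftop', np.float64(216.0)), (2, np.float64(186.0), 'mark lo/hi', np.float64(200.5), np.float64(202.4), 'flange bottom edge', np.float64(209.9), 'ftop', np.float64(214.0))]
bore far-edge/near-edge rows [(-2, np.float64(176.4), np.float64(202.8), np.float64(155.3)), (-1, np.float64(175.2), np.float64(201.6), np.float64(154.0)), (0, np.float64(174.0), np.float64(200.5), np.float64(152.7)), (1, np.float64(172.8), np.float64(199.3), np.float64(151.4)), (2, np.float64(171.5), np.float64(198.1), np.float64(150.2))]
```

The rod is upright: tip, ring and flange all give the same offset. It sits within 0.5 mm of the bush axis. I'll apply a small correction and lower it.

```bash
python3 -m creep '[[0,0,0,0.3,0.3,6,1],[0,0,0,0,0,8,1],[0,0,0,0,0,8,1],[0,0,0,0,0,4,1],[0,0,0,0,0,0,1]]'
python3 -m creep '[[0,0,0,0,0,0,1],[0,0,0,0,0,0,1]]'
python3 - <<'E'
from h import *
W,P=avgcam("wrist",4); print(W[4]["ft_force"])
cv2.imwrite("pics/w16c.png",cv2.resize(W[0][150:260,205:305],None,fx=5.4,fy=5.4,interpolation=cv2.INTER_CUBIC))
E
```

```text
time: 38.45
ee_pos: [534.5, 19.4, 316.7]
tool_rot: [-0.0, 1.0, 0.0, -0.001]
ft_force: [-0.3, -0.1, -0.9]
gripper_width: 23.1
time: 38.65
ee_pos: [535.3, 19.4, 318.4]
tool_rot: [-0.0, 1.0, -0.0, 0.0]
ft_force: [0.1, 0.3, -1.9]
gripper_width: 22.9
pose [535.26  19.41 318.53] std [0.02 0.01 0.06] t 38.85
[ 0.58475346  0.41267704 -1.31568826]
```

View pics/w16c.png

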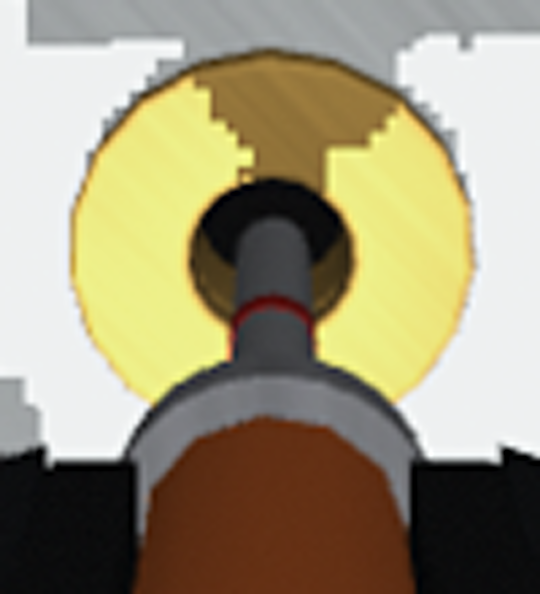

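```bash
python3 -m creep '[[0,0,0,0,0,6,1],[0,0,0,0,0,8,1],[0,0,0,0,0,8,1],[0,0,0,0,0,6,1],[0,0,0,0,0,4,1]]'
python3 -m creep '[[0,0,0,0,0,1,1],[0,0,0,0,0,0,1],[0,0,0,0,0,0,1],[0,0,0,0,0,0,1]]'
python3 - <<'E'
from h import *
W,P=avgcam("wrist",4); print(W[4]["ft_force"])
cv2.imwrite("pics/w17c.png",cv2.resize(W[0][150:260,205:305],None,fx=5.4,fy=5.4,interpolation=cv2.INTER_CUBIC))
S=cam("scene");cv2.imwrite("pics/s17.png",cv2.resize(S[0][175:225,235:295],None,fx=12,fy=12,interpolation=cv2.INTER_CUBIC))
g=cv2.cvtColor(W[0],cv2.COLOR_BGR2GRAY);hsv=cv2.cvtColor(W[0],cv2.COLOR_BGR2HSV)
print([(r,int(g[r,255])) for r in range(180,222)]);print([(r,hsv[r,255].tolist()) for r in range(196,212)])
for r in range(188,214,3): print(r,g[r,228:286].tolist())
E
```

```text
time: 39.35
ee_pos: [534.6, 19.4, 284.8]
tool_rot: [-0.0, 1.0, 0.0, -0.001]
ft_force: [0.5, -0.4, -0.8]
gripper_width: 22.8
time: 39.75
ee_pos: [535.3, 19.4, 285.6]
tool_rot: [-0.0, 1.0, 0.0, 0.0]
ft_force: [0.9, -0.9, -1.6]
gripper_width: 23.1
pose [535.22  19.41 285.51] std [0.04 0.01 0.04] t 39.95
[-0.23954962  0.20510972 -1.78436261]
[(180, 124), (181, 124), (182, 124), (183, 124), (184, 120), (185, 120), (186, 121), (187, 124), (188, 124), (189, 123), (190, 123), (191, 123), (192, 124), (193, 123), (194, 120), (195, 99), (196, 64), (197, 69), (198, 71), (199, 69), (200, 71), (201, 70), (202, 71), (203, 66), (204, 51), (205, 31), (206, 52), (207, 70), (208, 72), (209, 72), (210, 71), (211, 72), (212, 72), (213, 73), (214, 71), (215, 69), (216, 67), (217, 66), (218, 63), (219, 90), (220, 125), (221, 122)]
[(196, [90, 4, 64]), (197, [114, 17, 73]), (198, [105, 14, 73]), (199, [120, 11, 72]), (200, [113, 14, 74]), (201, [120, 14, 74]), (202, [108, 17, 74]), (203, [150, 11, 68]), (204, [179, 104, 71]), (205, [0, 227, 81]), (206, [1, 165, 93]), (207, [177, 66, 85]), (208, [103, 23, 76
[... 1849 characters left out ...]
 11, 13, 20, 40, 49, 32, 28, 37, 44, 50, 52, 48, 45, 38, 34, 39, 53, 52, 17, 11, 11, 14, 11, 13, 26, 65, 148, 221, 235, 237, 232, 230, 229, 229, 229, 228, 227, 226, 227, 226, 228]
209 [231, 232, 232, 232, 232, 232, 232, 231, 227, 194, 58, 50, 55, 58, 51, 17, 9, 12, 11, 18, 34, 55, 62, 64, 66, 68, 70, 72, 73, 74, 72, 73, 72, 61, 38, 17, 12, 11, 14, 31, 50, 51, 45, 48, 141, 222, 228, 233, 232, 231, 229, 227, 228, 228, 227, 226, 225, 224]
212 [230, 231, 231, 232, 232, 232, 233, 231, 219, 162, 55, 63, 59, 60, 61, 61, 59, 51, 44, 56, 61, 57, 63, 64, 67, 69, 70, 72, 73, 72, 74, 72, 71, 66, 72, 68, 43, 48, 57, 55, 54, 51, 50, 48, 105, 200, 229, 233, 231, 231, 231, 231, 230, 227, 226, 227, 226, 226]
```

View pics/w17c.png

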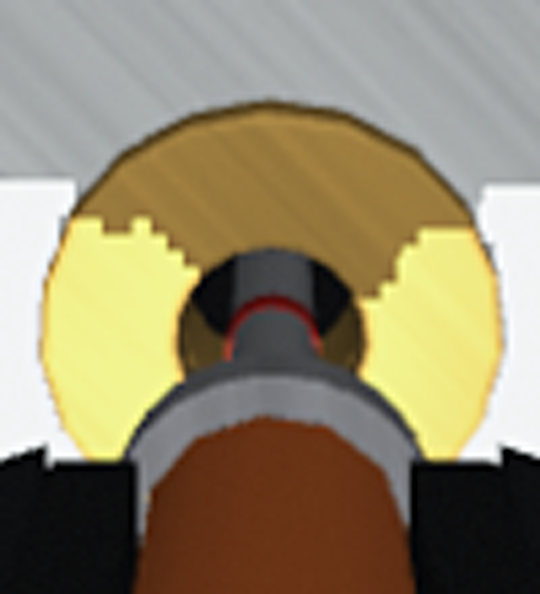

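View pics/s17.png

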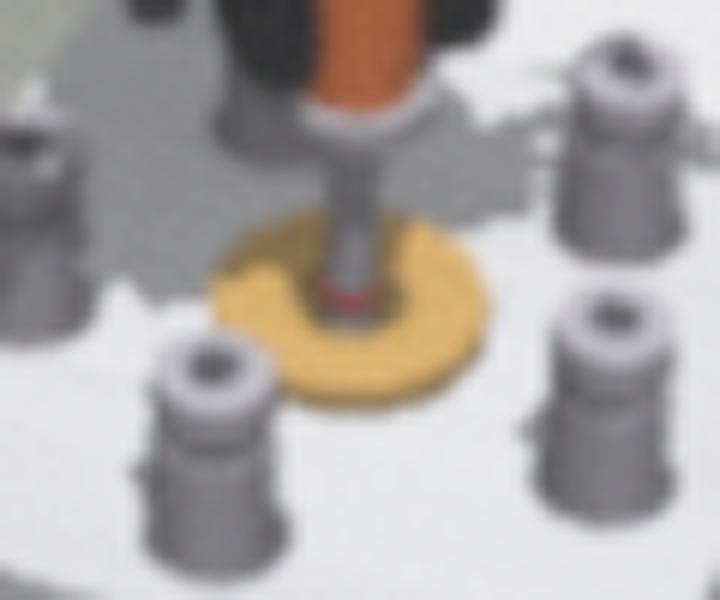

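```bash
python3 -m creep '[[0,0,0,0,-0.1,1.4,1],[0,0,0,0,0,0,1],[0,0,0,0,0,0,1],[0,0,0,0,0,0,1],[0,0,0,0,0,0,1]]'
python3 - <<'E'
from h import *
W,P=avgcam("wrist",4); print(W[4]["ft_force"],W[4]["tool_rot"])
g=cv2.cvtColor(W[0],cv2.COLOR_BGR2GRAY)
c=env.read_camera("wrist");T=c["T_tool_cam"];K=c["camera_matrix"];Ti=np.linalg.inv(T)
def row(x,z): q=K@(Ti@[x,0,z,1])[:3]; return q[1]/q[2]
print([(x,round(row(x+11,P[2]-58),1),round(row(x+28,P[2]-58),1)) for x in(-2,-1,0,1,2)])
print([(r,int(g[r,255])) for r in range(164,176)],[(r,int(g[r,255])) for r in range(192,210)])
E
```

```text
time: 40.5
ee_pos: [535.1, 19.3, 283.7]
tool_rot: [-0.0, 1.0, -0.0, -0.0]
ft_force: [0.9, 0.2, -0.8]
gripper_width: 23.3
pose [535.06  19.3  283.74] std [0.02 0.01 0.01] t 40.7
[-0.48474393  0.07301472 -1.36139445] [-8.63129411e-05  9.99999996e-01  1.21708575e-05  2.53269841e-05]
[(-2, np.float64(198.6), np.float64(172.0)), (-1, np.float64(197.0), np.float64(170.4)), (0, np.float64(195.5), np.float64(168.8)), (1, np.float64(194.0), np.float64(167.2)), (2, np.float64(192.4), np.float64(165.6))]
[(164, 170), (165, 172), (166, 173), (167, 174), (168, 165), (169, 122), (170, 66), (171, 99), (172, 136), (173, 141), (174, 134), (175, 130)] [(192, 123), (193, 123), (194, 123), (195, 119), (196, 104), (197, 73), (198, 69), (199, 71), (200, 71), (201, 70), (202, 71), (203, 67), (204, 51), (205, 31), (206, 51), (207, 70), (208, 73), (209, 71)]
```

```bash
python3 -m creep '[[0,0,0,0,0,-0.2,1],[0,0,0,0,0,0,1],[0,0,0,0,0,0,1],[0,0,0,0,0,0,1],[0,0,0,0,0,0,1]]'
python3 - <<'E'
from h import *
S=cam("scene");cv2.imwrite("pics/s18.png",cv2.resize(S[0][130:260,60:320],None,fx=3,fy=3,interpolation=cv2.INTER_CUBIC))
W,P=avgcam("wrist",4); print(W[4]["dq"].round(4),W[4]["ft_force"],W[4]["gripper_width"])
E
```

```text
time: 41.25
ee_pos: [535.1, 19.3, 283.9]
tool_rot: [-0.0, 1.0, -0.0, 0.0]
ft_force: [0.7, -0.3, -0.6]
gripper_width: 22.9
pose [535.05  19.32 283.95] std [0.01 0.01 0.01] t 41.5
[ 0.0007 -0.0008  0.0001  0.0013 -0.0004 -0.0017] [-0.14456647  0.11787715 -1.12850387] 23.01687333130528
```

View pics/s18.png

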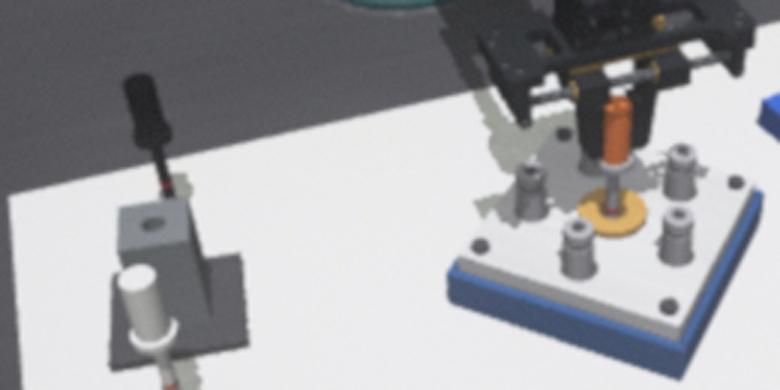

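The view shows five pistons standing evenly, the orange probe in the bush with its ring at (613,211) level with the rim, and both decoys untouched.

```bash
python3 -c "
from station import env
print(env.sign_off())"
```

```text
the job is handed in; nothing more can be done
None
```

Both spare pistons are in the two empty pockets. I handed in at 41.5 s of the 72 s limit, still holding the orange-handled probe in the bush. No verdict was reported.

**Last checks**
- **Pistons:** each was lowered until the force reading showed the pocket floor (about 5 N for the first, about 1 N and one more small step for the second), at the expected height. They stand level with the other three.
- **Probe position:** the ring's middle is about 57.9 mm up, against 58 mm for the top of the bush. The rod is within about 0.5 mm of the bush centre and upright.
- **Probe contact:** the side forces while lowering stayed within the sensor noise, so I saw no sign of it touching the nest. The arm was still at hand-in.
- **Bystanders:** the white and black look-alike probes stand where they were. I did not re-measure the bearing, plug and jar; the arm never went near them.

**What went wrong or disagreed**
- **Wrong first row:** lifting the first piston, I typed a row that pushed 15 mm down instead of up. The piston slid about 10 mm in the fingers while still in the spares block. I did not see the peak force of that push.
- **First try at the pocket:** I misjudged that slip as 5 mm, so the first insertion stopped about 5 mm above the floor. I did not release it there. I took the piston back to the spares block, regripped it and seated it properly.
- **Cameras:** the wrist and top cameras differ by about 3 mm in x. I placed everything using the wrist camera alone, so this offset largely cancels.

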